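# Unload a pearl bauble from the spring-lid spray mask

### The job

Press the red release button of the spray mask, which stands at a slant under a clear shield, gently, so that the lid springs open to its stop by itself; never pull, lever or push the lid. Then take the pearl bauble out and lower it into the felt nest of the wooden cradle with its stem in the fork, letting go only once it sits there. Leave the lid open and the jar and the can where they are.

Things in the scene. Friction and masses are not known exactly. Their poses are not given: they have to be found in the camera images.
- mask: Spray-mask clamshell, fixed: green base 20 mm high from x = -55 mm, aluminium tray 105 x 110 mm with rim 50 mm high, red-framed clear lid on it up to 95 mm. Origin on the table below the bauble inside. x points from the front (bauble's stem sticks out, roughly towards the robot) to the hinge at x = +64 mm; z up. The console with the red button lies at y = +65 to +165 mm.
- shield_edge (a point): Lower front edge, middle, of the clear L-shaped spray shield, 106 mm above the table; axes as the mask's. From here a flat roof, 4 mm thick, 70 mm wide along y, runs 74 mm back (+x) over the console, and a clear upright panel (4 mm, yellow-edged) rises to 182 mm above the table. Two thin posts under the roof's back corners. Below the edge it is open to front and sides.
- button_seat (a point): Centre of the console's sloped face, 45 mm above the table. Its z is the button's axis, out of the face: 40 deg from vertical, leaning to the mask's -x; its y is the mask's y. On it stand a steel collar (36 mm diameter, 6 mm high) and in it the round red cap (26 mm), wound out on its plunger a different amount each time: the cap's unpressed top is anywhere from 16 to 28 mm out along z; find it by touch or sight.
- button_low (a point): Lowest place of the cap's top, on the button's axis 16 mm out from the seat; same axes. The cap goes straight in along -z against a spring: 2 N at first touch, 8 N fully in at 10 mm, then a hard stop. The latch lets go at about 4.5 mm (5 N). More than 40 N damages it. The cap's winding does not give way.
- button (a joint): How far the red cap is pressed in, m: 0 out, 0.010 fully in; springs back when let go.
- lid (a joint): Lid angle, rad: 0 closed and latched, 1.75 at its open stop, a little past upright. Sprung open; takes about 1 s to rise once the latch lets go. The hinge runs along the mask's y at x = +64 mm, 52 mm up; the lid is 112 mm wide and reaches 110 mm from the hinge.
- bauble_center (a point): Centre of the pearl-white ball, 56 mm diameter, on a steel stem 9 mm in diameter; about 50 g. Its x points from stem to ball: the stem runs along -x to 116 mm from this centre. At first it lies in the mask, stem level, centre 55 mm above the table, stem along the mask's -x and out through the front notch (front wall at x = -45 mm of the mask).
- bauble_stem (a point): Point on the stem's axis 85 mm from the ball's centre, outside the mask: a free place to grip the stem from above (fingers closing across it, along this point's y), nothing beneath but the table. Same axes as bauble_center.
- cradle: Wooden drying cradle, fixed: plate 115 x 90 mm, 12 mm thick, x = -65 to +50 mm. A felt ring at its origin (inner diameter 36 mm, top 29 mm up) holds the ball; at x = -48 mm a post 10 mm thick, 60 mm wide, top 45.5 mm up, has two prongs 10 mm high, 16 mm apart, for the stem. Origin on the table; x points from fork to ring, z up.
- cradle_nest (a point): Where the ball's centre lies when the bauble sits in the cradle: over the ring's centre, 50 mm above the table.
- cradle_stem (a point): Where the stem's grip point (85 mm from the ball's centre) lies when the bauble sits in the cradle, stem in the fork: x = -85 mm of the cradle, 50 mm above the table, beyond the plate's edge.
- jar: Amber jar with white cap, loose bystander, 60 mm diameter, 85 mm high; origin at its underside's centre.
- can: Blue can, loose bystander, 64 mm diameter, 130 mm high; origin at its underside's centre.

How it is judged (in metres and radians):
On the way, in this order (a step that is already met when the one before it is completed fails the run):
1. the lid has sprung open to its stop (value of joint lid above 1.65 rad), for 0.2 s.
2. the bauble is lowered into the cradle, still held (distance between bauble_center and cradle_nest below 0.015 m and distance between bauble_stem and cradle_stem below 0.02 m and contact force between the fingers and bauble above 1 N), for 0.1 s.
At the end, for the whole second after the job is handed in: The ball's centre is within 8 mm of the cradle's nest point and the stem's grip point within 15 mm of its place in the fork, the bauble released and at rest, and the lid still open at its stop (above 1.65 rad) (distance between bauble_center and cradle_nest below 0.008 m and distance between bauble_stem and cradle_stem below 0.015 m and linear speed of bauble below 0.02 m/s and contact force between the fingers and bauble below 0.1 N and value of joint lid above 1.65 rad); the robot touches nothing.
It fails at once if the button was pressed with more than 40 N (contact force between any of the fingers, the arm and button above 40 N).
It fails at once if the lid was pulled, levered or pushed (more than 5 N) (contact force between any of the fingers, the arm and lid above 5 N).
It fails at once if the jar or the can was moved more than 30 mm (distance of any of jar, can from where it was at the start of the episode above 0.03 m).
It also fails if it takes over 61 s, if anything falls off the work surface, if the arm or the gripper's body presses on something with over 40 N, if the wrist force passes 120 N, or if a joint passes its speed limit or range.

### The arm

A 6-joint arm with a two-finger parallel gripper is mounted at the origin on the work surface. World frame = base frame: x ahead of the robot, y to its left, z up, the work surface at z = 0. Lengths are in mm, angles in rad, forces in N, time in s.
With the tool pointing down it reaches from about 350 to 875 mm from the base axis. Payload 4.2 kg.
Tool frame: the origin (TCP) lies midway between the tips of the shut fingers; the grasp point (between the pads) lies 19 mm behind it; z points along the fingers, y is the direction in which the jaws open and shut (so a half turn about z gives the same grasp; the last joint's range is limited). The gripper opens to 85 mm and grips with 20 to 120 N. Pads are 22 mm wide; open, the fingers measure 114 mm over their backs; the gripper's body (76 mm by 85 mm) begins 54 mm behind the grasp point. The pads swing forward as they close: fully open they stand 13 mm farther back than shut.
Start: joints at [-0.906, 0.385, 0.008, 0, -1.194, -0.259], TCP at [246.734, -574.214, 231.312] pointing down, gripper open.
Joint ranges: [-3.14, 3.14], [-1.21, 2.06], [-1.07, 1.41], [-3.16, 2.05], [-2.99, -0.16], [-3.1, 3.1]. Speed limits (rad/s): [2.79, 2.79, 3.14, 3.14, 3.14, 3.14].

### API

Orientations are given as a unit quaternion [x, y, z, w].
In Python, from bench import arm gives the robot as it stands. The module is installed in compiled form; this text tells all that it offers.
- The arm moves only by the tool drive_tool, never from a script. Its argument "moves" is a list that holds one entry, the list of rows, each a list of 7 numbers: the opening, from 0 (shut) to 1 (fully open), then the shift along the tool's x, y, z in m, then the turn, a rotation vector about the tool's x, y, z in rad. In form: [[[hand, dx, dy, dz, wx, wy, wz], ...]]. A call has 1 to 20 rows; each row shifts and turns the pose as measured when the row begins, along the tool's axes as they then stand; what a row does not reach is not made up. A row lasts 1/10 s, in which the tool goes at most 50 mm and 8.59 degrees, less where a joint would pass 70% of its speed; a pose out of reach is approached as far as the arm can. A call with a gripper value outside its range is refused whole. The fingers move at their own pace and stop on an object; the grip force is fixed at half the most. Time passes only in rows, so rows that do not move let the fingers close. It gives the time, the measured TCP pose, the force and the opening at its end, in the units of the state.
- arm.read_state(): the state, without advancing time (a new reading comes with each control period).
- arm.get_image(name): name is "scene" or "top" or "wrist"; returns (picture, depth): 400x640x3 uint8, red, green, blue; 400x640 float32, mm along the optical axis (not along the pixel's ray), 0 where there is no reading.
- arm.camera_params(name): a dict with "fov_y" (degrees; the focal length in pixels is half the picture's height over the tangent of half this angle, whatever the lens; pixels are square), "cx", "cy" (the principal point, pixels), "world_from_camera" (4x4, takes a point from camera to world coordinates); the wrist camera has in their place "T_tool_cam" (4x4, takes a point from camera to tool coordinates, whose origin is the TCP and whose axes are the flange's). Camera axes: x right, y down, z forward; pixel columns grow to the right and rows downward; lengths in mm; the calibration is good to about 2 mm. A picture is of the moment at which its call begins: read the wrist's pose just before it. camera_params takes no time and is no camera call.
- arm.job_done(): hands the job in, once; it reports no verdict.
The state is a dict: "clock": time; "joints": joint angles; "joint_vel": joint speeds; "joint_efforts": joint torques, N m; "position": TCP position; "ee_rot": TCP orientation; "contact_force": force on the tool from outside, world axes, zero at the start; "wrist_torque": the same for the moment, N m; "gripper_width": finger opening in mm.
Only numpy, scipy, OpenCV 4.12 (cv2) and the standard library are available. Lean on these libraries where they do the work, as an engineer would, in place of code of your own. Each camera call takes 0.05 s, during which the arm holds its last target.

## Working session

There is one attempt and no reset: what is moved stays moved. The work goes in short steps, Python scripts to look and compute and a tool call to move; the robot and the scene stay as the last step left them, time stands still between calls to the robot, and variables do not carry over. Pictures are saved under pics/ and viewed, and the job is handed in when it is done.

Besides the shell and the picture viewer there is one more tool, called in YAML: its name, and indented under it one key for each argument. drive_tool: Moves the arm, as the interface text tells. Its arguments: {"type":"object","properties":{"moves":{"type":"array","items":{"type":"array","items":{"type":"array","items":{"type":"number"}}}}},"required":["moves"]}

```bash
mkdir -p pics; cat > h.py <<'E'
import numpy as np, cv2, math
from bench import arm
from scipy.spatial.transform import Rotation as R
def grab(n,f):
    s=arm.read_state(); im,d=arm.get_image(n); p=arm.camera_params(n)
    cv2.imwrite(f'pics/{f}.png',im[:,:,::-1])
    if 'world_from_camera' in p: T=np.array(p['world_from_camera'])
    else:
        W=np.eye(4);W[:3,:3]=R.from_quat(s['ee_rot']).as_matrix();W[:3,3]=s['position'];T=W@np.array(p['T_tool_cam'])
    np.savez(f'pics/{f}.npz',im=im,d=d,T=T,f=200/math.tan(math.radians(p['fov_y'])/2),cx=p['cx'],cy=p['cy'])
    return s
def load(f): return np.load(f'pics/{f}.npz')
def pt(q,u,v,d=None):
    d=q['d'][int(round(v)),int(round(u))] if d is None else d
    return (q['T']@np.array([(u-q['cx'])/q['f']*d,(v-q['cy'])/q['f']*d,d,1]))[:3]
def onplane(q,u,v,z):
    r=q['T'][:3,:3]@np.array([(u-q['cx'])/q['f'],(v-q['cy'])/q['f'],1]);o=q['T'][:3,3]
    return o+r*(z-o[2])/r[2]
def cloud(q):
    v,u=np.mgrid[0:400,0:640];d=q['d']
    P=np.stack([(u-q['cx'])/q['f']*d,(v-q['cy'])/q['f']*d,d],-1)
    return P@q['T'][:3,:3].T+q['T'][:3,3]
E
python3 - <<'E'
from h import *
s=grab('top','top0');grab('scene','scene0');grab('wrist','wr0')
print(s)
for n in('top','scene','wrist'):print(arm.camera_params(n))
E
```

```text
{'clock': 0.0, 'joints': array([-9.06388408e-01,  3.85569365e-01,  6.64545732e-03, -4.91958668e-04,
       -1.19398753e+00, -2.58574542e-01]), 'joint_vel': array([ 0.00048357,  0.00025622,  0.00069261,  0.00068393, -0.00129956,
       -0.0028604 ]), 'joint_efforts': array([-1.33097528e-03, -3.92292452e+01,  1.88400275e+01,  4.18623939e+00,
       -4.68924176e-03, -3.13563874e-05]), 'position': array([ 246.51928271, -573.70734252,  230.22256918]), 'ee_rot': array([-2.01438022e-01,  9.79500665e-01,  1.04872561e-03, -2.66201592e-04]), 'contact_force': array([-0.09381359,  0.49993852, -0.74076138]), 'wrist_torque': array([-0.04878027,  0.05683394, -0.00963523]), 'gripper_width': 85.58969997645573}
{'fov_y': 54.606840024785086, 'cx': 325.5332778325793, 'cy': 195.08384508600062, 'world_from_camera': array([[-5.57504825e-03, -9.91072910e-01,  1.33204379e-01,
         4.44811065e+02],
       [-9.99969423e-01,  4.79480376e-03, -6.17755720e-03,
        -5.30538771e+01],
       [ 5.48372073e-03, -1.33234746e-01, -9.91069337e-01,
         9.99051811e+02],
       [ 0.00000000e+00,  0.00000000e+00
[... 224 characters left out ...]
0e+03],
       [ 8.38604278e-01,  2.94505539e-01, -4.58267774e-01,
         4.23316743e+02],
       [-2.16546693e-02, -8.22570200e-01, -5.68251126e-01,
         6.99185832e+02],
       [ 0.00000000e+00,  0.00000000e+00,  0.00000000e+00,
         1.00000000e+00]])}
{'fov_y': 66.63302699532211, 'cx': 327.3313484432111, 'cy': 198.41331090442267, 'T_tool_cam': array([[ 4.65025832e-04, -9.58224658e-01, -2.86016239e-01,
         7.33012151e+01],
       [ 9.99999886e-01,  4.13544967e-04,  2.40394724e-04,
         7.24125642e-01],
       [-1.12071576e-04, -2.86016318e-01,  9.58224740e-01,
        -1.42569020e+02],
       [ 0.00000000e+00,  0.00000000e+00,  0.00000000e+00,
         1.00000000e+00]])}
```

View pics/top0.png

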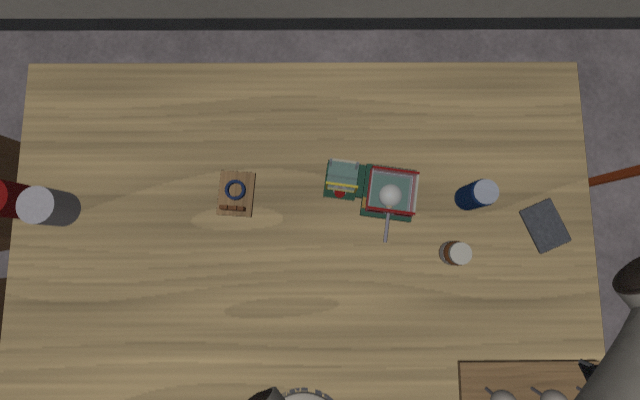

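View pics/scene0.png

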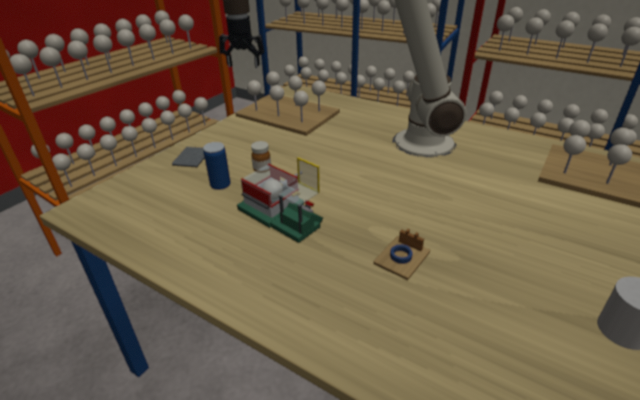

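View pics/wr0.png

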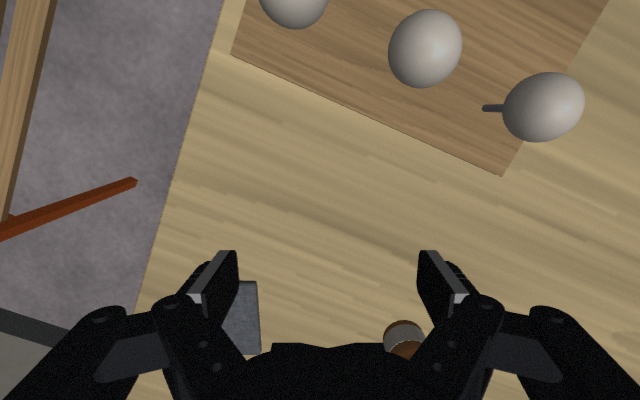

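The top view shows the mask at about (390,192), with its stem down to (387,240). The console and shield are at (343,178), the cradle at (236,192), the can at (475,195) and the jar at (456,253). I'll enlarge the top view next.

```bash
python3 - <<'E'
from h import *
q=load('top0');im=q['im'][:,:,::-1]
cv2.imwrite('pics/tz1.png',cv2.resize(im[150:250,310:430],None,fx=6,fy=6,interpolation=cv2.INTER_CUBIC))
cv2.imwrite('pics/tz2.png',cv2.resize(im[160:225,205:265],None,fx=8,fy=8,interpolation=cv2.INTER_CUBIC))
q=load('scene0');im=q['im'][:,:,::-1]
cv2.imwrite('pics/sz1.png',cv2.resize(im[150:245,230:335],None,fx=6,fy=6,interpolation=cv2.INTER_CUBIC))
E
```

```text
(no output)
```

View pics/tz1.png

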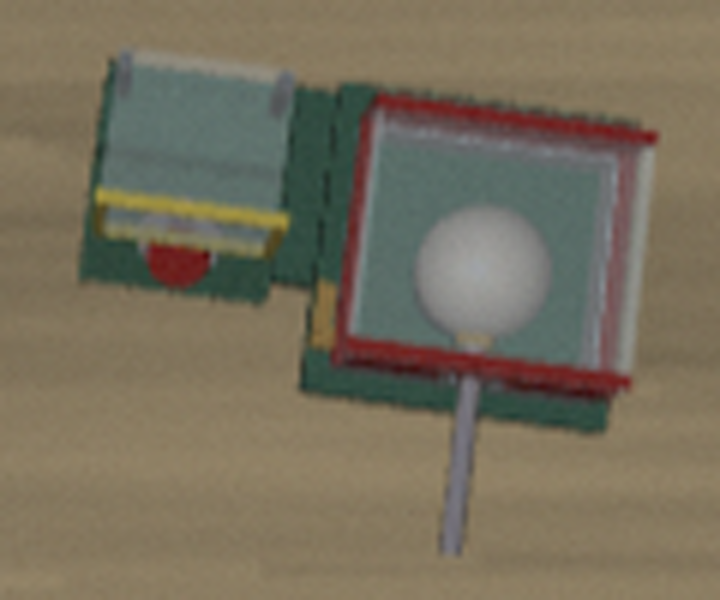

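View pics/tz2.png

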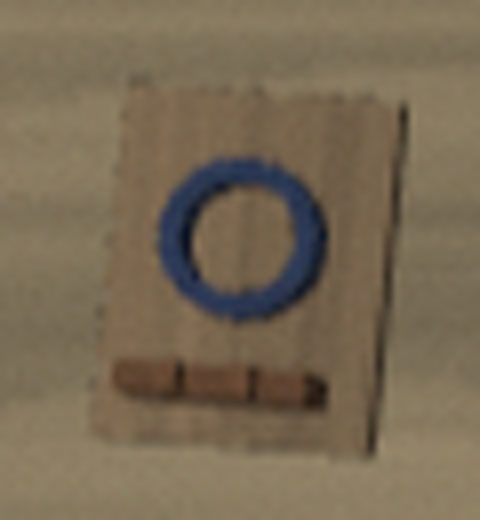

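View pics/sz1.png

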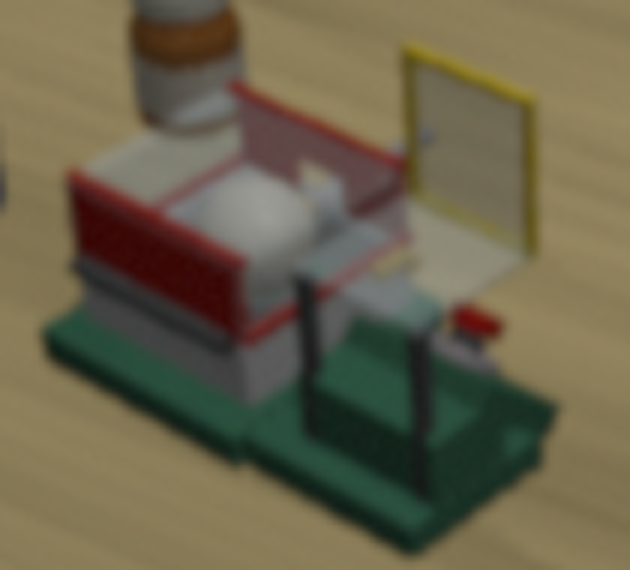

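```bash
python3 - <<'E'
from h import *
q=load('top0')
def z(u,v,s,o):return (u-0.5*0)/s+o[0],v/s+o[1]
b=onplane(q,*z(483,270,6,(310,150)),55);e=onplane(q,*z(452,553,6,(310,150)),55)
e2=onplane(q,*z(468,385,6,(310,150)),55)
print('ball',b,'stem end',e,np.linalg.norm(b-e),'yaw',np.arctan2(*(b-e)[1::-1]),np.arctan2(*(e2-e)[1::-1]))
print('ball depth',pt(q,390,194))
for n,(u,v),h in [('yTopL',(98,195),182),('yTopR',(288,222),182),('yLowL',(105,237),106),('yLowR',(265,255),106)]:print(n,onplane(q,*z(u,v,6,(310,150)),h))
r=onplane(q,*z(243,240,8,(205,160)),29);print('ring',r)
for n,(u,v),h in [('fL',(115,375),55),('fR',(322,392),55),('pl',(90,435),12),('plr',(372,455),12),('ptl',(130,88),12),('ptr',(402,102),12)]:print(n,onplane(q,*z(u,v,8,(205,160)),h))
print('can',pt(q,487,190),'jar',pt(q,460,253))
print('red',onplane(q,*z(180,265,6,(310,150)),62),pt(q,340,194))
E
```

```text
ball [ 571.13075265 -218.8216605    55.        ] stem end [ 455.97805352 -203.08162319   55.        ] 116.22346101296854 yaw -0.13584652747387826 -0.12164573415660264
ball depth [ 568.07688461 -210.57491437   95.62903579]
yTopL [581.75446511 -60.0079408  182.        ]
yTopR [ 571.7041141  -127.55564455  182.        ]
yLowL [577.94859737 -63.27689688 106.        ]
yLowR [ 570.59021814 -125.33716341  106.        ]
ring [589.2580735  168.70659213  29.        ]
fL [543.86454405 200.77233901  55.        ]
fR [538.32859252 137.46741213  55.        ]
pl [529.1977744  219.69578816  12.        ]
plr [522.3517311  129.79101484  12.        ]
ptl [641.67940255 210.36898403  12.        ]
ptr [636.67603306 122.3668794   12.        ]
can [ 571.45007518 -425.33838015  130.32516203] jar [ 429.55596138 -371.60525443   87.19916594]
red [572.84390184 -94.230454    62.        ] [573.76933582 -94.39980506  58.24511645]
```

```bash
cat >> h.py <<'E'
def Rmask(yaw): return R.from_euler('z',yaw)
def press_R(yaw,tilt=40):
    t=math.radians(tilt);m=Rmask(yaw)
    z=m.apply([math.sin(t),0,-math.cos(t)]);y=m.apply([0,-1,0])*-1
    # x = -mask x-ish, z forward-down, y = z cross x
    x=m.apply([-math.cos(t),0,-math.sin(t)]);y=np.cross(z,x)
    return R.from_matrix(np.stack([x,y,z],1))
def plan(p,Rt,n,hand,skip=0):
    s=arm.read_state();R0=R.from_quat(s['ee_rot']);d=(np.array(p)-s['position'])/1000/n
    w=(R0.inv()*Rt).as_rotvec()/n
    for i in range(n):
        Ri=R0*R.from_rotvec(w*i);t=Ri.inv().apply(d)
        print('[%g,%.4f,%.4f,%.4f,%.4f,%.4f,%.4f],'%(hand,*t,*w))
def st():
    s=arm.read_state();print(round(s['clock'],2),s['position'].round(1),s['ee_rot'].round(4),'F',s['contact_force'].round(1),'w',round(s['gripper_width'],1),'j',s['joints'].round(2));return s
E
python3 - <<'E'
from h import *
plan([495,-82,165],press_R(-.14),14,0)
E
```

```text
[0,-0.0302,0.0253,0.0047,0.0137,-0.0486,0.0373],
[0,-0.0289,0.0264,0.0058,0.0137,-0.0486,0.0373],
[0,-0.0276,0.0276,0.0068,0.0137,-0.0486,0.0373],
[0,-0.0262,0.0287,0.0077,0.0137,-0.0486,0.0373],
[0,-0.0247,0.0298,0.0086,0.0137,-0.0486,0.0373],
[0,-0.0232,0.0308,0.0093,0.0137,-0.0486,0.0373],
[0,-0.0215,0.0317,0.0100,0.0137,-0.0486,0.0373],
[0,-0.0198,0.0327,0.0105,0.0137,-0.0486,0.0373],
[0,-0.0181,0.0335,0.0110,0.0137,-0.0486,0.0373],
[0,-0.0163,0.0343,0.0114,0.0137,-0.0486,0.0373],
[0,-0.0144,0.0350,0.0117,0.0137,-0.0486,0.0373],
[0,-0.0125,0.0357,0.0118,0.0137,-0.0486,0.0373],
[0,-0.0106,0.0363,0.0119,0.0137,-0.0486,0.0373],
[0,-0.0087,0.0368,0.0119,0.0137,-0.0486,0.0373],
```

drive_tool:
  moves:
    - [[0,-0.03,0.025,0.005,0.0137,-0.0486,0.0373],[0,-0.029,0.026,0.006,0.0137,-0.0486,0.0373],[0,-0.028,0.028,0.007,0.0137,-0.0486,0.0373],[0,-0.026,0.029,0.008,0.0137,-0.0486,0.0373],[0,-0.025,0.03,0.009,0.0137,-0.0486,0.0373],[0,-0.023,0.031,0.009,0.0137,-0.0486,0.0373],[0,-0.022,0.032,0.01,0.0137,-0.0486,0.0373],[0,-0.02,0.033,0.011,0.0137,-0.0486,0.0373],[0,-0.018,0.034,0.011,0.0137,-0.0486,0.0373],[0,-0.016,0.034,0.011,0.0137,-0.0486,0.0373],[0,-0.014,0.035,0.012,0.0137,-0.0486,0.0373],[0,-0.013,0.036,0.012,0.0137,-0.0486,0.0373],[0,-0.011,0.036,0.012,0.0137,-0.0486,0.0373],[0,-0.009,0.037,0.012,0.0137,-0.0486,0.0373]]

```text
clock: 1.55
position: [481.6, -135.8, 210.4]
ee_rot: [0.058, 0.955, -0.002, 0.291]
contact_force: [0.4, -1.1, 1.2]
gripper_width: -0.5
```

```bash
python3 - <<'E'
from h import *
st();plan([495,-82,165],press_R(-.14),3,0)
E
```

```text
1.55 [ 481.6 -135.8  210.4] [ 0.0577  0.9551 -0.0018  0.2907] F [ 0.4 -1.1  1.2] w -0.5 j [ 0.06 -0.05 -0.89  0.45 -0.16 -2.18]
[0,0.0067,0.0179,0.0144,0.0137,-0.0364,0.0016],
[0,0.0072,0.0181,0.0139,0.0137,-0.0364,0.0016],
[0,0.0077,0.0182,0.0134,0.0137,-0.0364,0.0016],
```

```bash
python3 - <<'E'
from h import *
plan([470,-100,190],press_R(-.14,18),6,0)
E
```

```text
[0,0.0041,0.0056,0.0015,0.0066,0.0458,0.0021],
[0,0.0041,0.0056,0.0017,0.0066,0.0458,0.0021],
[0,0.0040,0.0056,0.0018,0.0066,0.0458,0.0021],
[0,0.0039,0.0056,0.0020,0.0066,0.0458,0.0021],
[0,0.0038,0.0056,0.0021,0.0066,0.0458,0.0021],
[0,0.0038,0.0056,0.0022,0.0066,0.0458,0.0021],
```

drive_tool:
  moves:
    - [[0,0.004,0.0056,0.0015,0.0066,0.046,0.002],[0,0.004,0.0056,0.0017,0.0066,0.046,0.002],[0,0.004,0.0056,0.002,0.0066,0.046,0.002]]

```text
clock: 1.85
position: [474.8, -115.5, 200.9]
ee_rot: [0.061, 0.973, -0.007, 0.222]
contact_force: [0.0, -0.8, -0.3]
gripper_width: -0.0
```

```bash
python3 - <<'E'
from h import *
s=st();print(repr(s['joints']),repr(s['position']),repr(s['ee_rot']))
plan([470,-100,190],press_R(-.14,18),4,0)
E
```

```text
1.85 [ 474.8 -115.5  200.9] [ 0.0611  0.9731 -0.0067  0.222 ] F [ 0.  -0.8 -0.3] w -0.0 j [ 0.15 -0.02 -0.77  0.27 -0.4  -2.07]
array([ 0.14950978, -0.01894167, -0.76923094,  0.27208694, -0.39734918,
       -2.07434932]) array([ 474.75684729, -115.45240739,  200.86629552]) array([ 0.06107198,  0.97311963, -0.00673808,  0.22195267])
[0,0.0027,0.0037,0.0018,0.0049,0.0333,0.0028],
[0,0.0026,0.0037,0.0019,0.0049,0.0333,0.0028],
[0,0.0026,0.0037,0.0019,0.0049,0.0333,0.0028],
[0,0.0025,0.0037,0.0020,0.0049,0.0333,0.0028],
```

drive_tool:
  moves:
    - [[0,0.003,0.004,0.002,0.005,0.034,0.003],[0,0.003,0.004,0.002,0.005,0.034,0.003],[0,0.003,0.004,0.002,0.005,0.034,0.003],[0,0.002,0.004,0.002,0.005,0.034,0.003]]

```text
clock: 2.25
position: [469.1, -96.9, 189.0]
ee_rot: [0.069, 0.986, -0.011, 0.152]
contact_force: [0.6, 0.1, 0.3]
gripper_width: -0.1
```

```bash
python3 - <<'E'
from h import *
s=st();print(repr(s['joints']),repr(s['position']),repr(s['ee_rot']))
grab('wrist','wr1')
E
```

```text
2.25 [469.1 -96.9 189. ] [ 0.0692  0.9859 -0.0107  0.1517] F [0.6 0.1 0.3] w -0.1 j [ 0.2   0.03 -0.68  0.18 -0.58 -2.05]
array([ 0.19681709,  0.03069495, -0.67712331,  0.18211358, -0.5815249 ,
       -2.04588849]) array([469.08276964, -96.91587196, 189.04620003]) array([ 0.06918119,  0.98594603, -0.01070289,  0.15168997])
```

View pics/wr1.png

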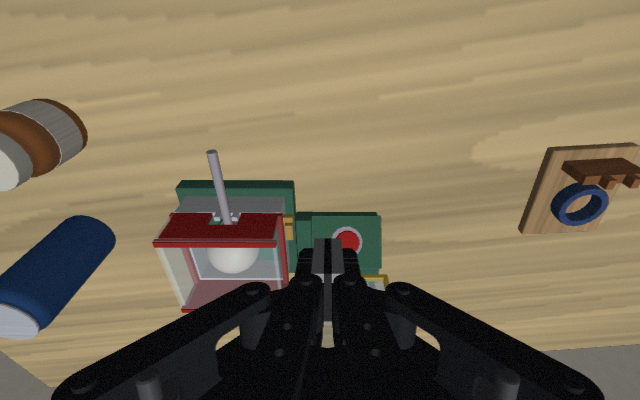

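The wrist view shows the red button at about (347,241), partly hidden by the fingers. The stem runs from (212,152) to (225,220), and the cradle ring is at (580,205).

```bash
python3 - <<'E'
from h import *
q=load('wr1');im=q['im'][:,:,::-1]
cv2.imwrite('pics/w1z.png',cv2.resize(im[190:310,270:420],None,fx=5,fy=5,interpolation=cv2.INTER_CUBIC))
hsv=cv2.cvtColor(im.copy(),cv2.COLOR_BGR2HSV);C=cloud(q)
m=(((hsv[...,0]<8)|(hsv[...,0]>172))&(hsv[...,1]>150)&(hsv[...,2]>60)&(q['d']>0));m[:,:310]=0;m[:,400:]=0
P=C[m];print(len(P),np.median(P,0),P.min(0),P.max(0))
A=P-P.mean(0);print(np.linalg.svd(A)[2][2])
for (u,v) in [(346,228),(346,233),(350,239),(350,244),(360,239),(330,233),(372,218),(372,262),(320,218)]:print(u,v,im[v,u],C[v,u].round(1))
E
```

```text
289 [574.80980857 -88.22733986  60.89087364] [ 456.7486044  -100.51851895   54.36064561] [584.49196578 -78.69413796 194.10618706]
[ 0.52496837 -0.7079259   0.47249246]
346 228 [143 137 142] [576.7 -90.5  39.3]
346 233 [ 32  34 138] [569.2 -90.6  56.5]
350 239 [ 30  31 137] [574.3 -87.1  60.9]
350 244 [ 29  30 140] [577.6 -87.7  64.9]
360 239 [143 137 140] [587.5 -76.4  47.9]
330 233 [70 88 54] [ 581.6 -109.3   39.1]
372 218 [65 84 48] [575.7 -59.9  27.8]
372 262 [73 90 54] [613.1 -65.9  59.6]
320 218 [69 86 51] [ 567.9 -118.9   27.2]
```

View pics/w1z.png

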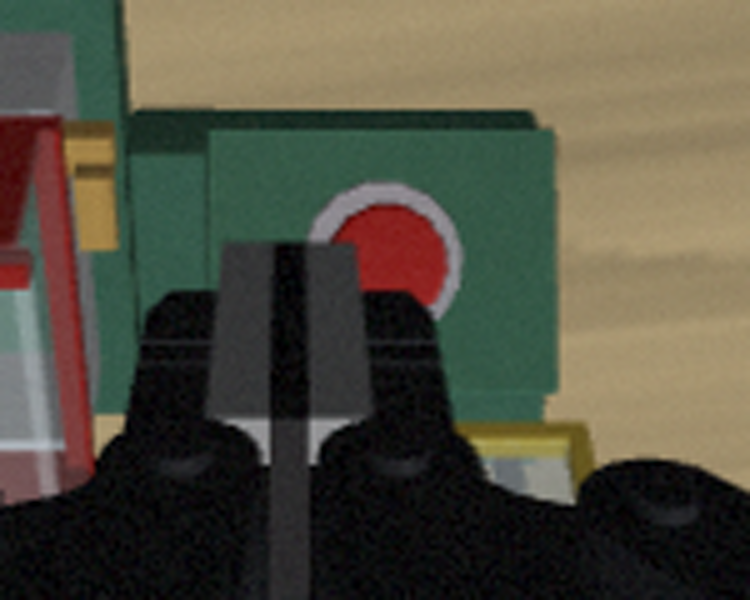

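```bash
python3 - <<'E'
from h import *
from scipy.optimize import least_squares
q=load('wr1');im=q['im'][:,:,::-1].copy()
hsv=cv2.cvtColor(im,cv2.COLOR_BGR2HSV);C=cloud(q)
yaw=-.14;m=Rmask(yaw)
ex,ey=m.apply([math.cos(math.radians(40)),0,math.sin(math.radians(40))]),m.apply([0,1,0]);n=m.apply([-math.sin(math.radians(40)),0,math.cos(math.radians(40))])
red=(((hsv[...,0]<8)|(hsv[...,0]>172))&(hsv[...,1]>150)&(hsv[...,2]>60));red[:,:330]=0;red[:,400:]=0;red[:228]=0;red[256:]=0
P=C[red&(q['d']>0)];a=P@n;print('red n',np.percentile(a,[5,25,50,75,95]))
P=P[abs(a-np.median(a))<4];print(np.linalg.svd(P-P.mean(0))[2][2],n)
h=np.median(a)
g=np.zeros_like(red);g[225:265,365:378]=1;G=C[g];print('green n',np.percentile(G@n,[5,25,50,75,95]),np.linalg.svd(G-G.mean(0))[2][2])
# outline: right/top edge of red on plane n·p=h
cs,_=cv2.findContours(red.astype(np.uint8),0,cv2.CHAIN_APPROX_NONE);c=max(cs,key=cv2.contourArea)[:,0]
o=q['T'][:3,3];pts=[]
for u,v in c:
    if v<252 and not(u<345 and v>240) :
        nb=im[max(v-2,0):v+3,u-2:u+3].reshape(-1,3)
        if (nb.min(1)>100).any():   # touches bright collar
            du=np.array([u,v],float)
            r=q['T'][:3,:3]@np.array([(u-q['cx'])/q['f'],(v-q['cy'])/q['f'],1])
            pts.append(o+r*(h-n@o)/(n@r))
pts=np.array(pts);X=np.c_[pts@ex,pts@ey];print(len(X))
f=lambda p:np.hypot(X[:,0]-p[0],X[:,1]-p[1])-p[2]
s=least_squares(f,[*X.mean(0),13],loss='soft_l1');print(s.x,abs(s.fun).mean())
s2=least_squares(lambda p:f([p[0],p[1],12.6]),X.mean(0),loss='soft_l1');print(s2.x)
for t in(s.x,s2.x):print('cap top ctr',t[0]*ex+t[1]*ey+h*n)
E
```

```text
red n [-328.58744724 -327.80217986 -327.30815371 -326.74899326 -325.98460941]
[-0.64411344  0.09809851  0.75861358] [-0.63649857  0.08969659  0.76604444]
green n [-351.6650242  -350.92070148 -350.49141969 -349.96667937 -349.25505966] [0.05826008 0.99093433 0.12105753]
39
[487.08367228  -9.06763752  11.53731581] 0.28009115137855695
[488.19253511  -9.86399371]
cap top ctr [576.54290373 -90.40475046  62.35875709]
cap top ctr [577.27290501 -91.31184834  63.07152037]
```

```bash
cat > kin.py <<'E'
from h import *
from scipy.optimize import least_squares
S=[([-9.06388408e-01,3.85569365e-01,6.64545732e-03,-4.91958668e-04,-1.19398753e+00,-2.58574542e-01],[246.51928271,-573.70734252,230.22256918],[-2.01438022e-01,9.79500665e-01,1.04872561e-03,-2.66201592e-04]),
([ 0.14950978,-0.01894167,-0.76923094,0.27208694,-0.39734918,-2.07434932],[474.75684729,-115.45240739,200.86629552],[0.06107198,0.97311963,-0.00673808,0.22195267]),
([0.19681709,0.03069495,-0.67712331,0.18211358,-0.5815249,-2.04588849],[469.08276964,-96.91587196,189.04620003],[0.06918119,0.98594603,-0.01070289,0.15168997])]
E=R.from_euler
def fk(j,p,sg=(1,-1,1,-1,1)):
    h,L1,e,L2,Ly,Lt=p
    R1=E('z',j[0]);R2=R1*E('y',j[1]);R3=R2*E('y',sg[1]*j[2]);R4=R3*E('x',sg[2]*j[3]);R5=R4*E('y',sg[3]*j[4])
    R6=R5*E('y',math.pi/2)*E('z',sg[4]*j[5]+OFF)
    P=np.array([0,0,h])+R2.apply([0,0,L1])+R3.apply([0,0,e])+R4.apply([L2,0,0])+R5.apply([0,Ly,0])+R6.apply([0,0,Lt])
    return P,R6
OFF=0
E
python3 - <<'E'
import kin,itertools
from kin import *
best=[]
for sg in itertools.product([1],[1,-1],[1,-1],[1,-1],[1,-1]):
  for k in range(4):
    kin.OFF=k*math.pi/2
    e=max((fk(j,[0]*6,sg)[1].inv()*R.from_quat(qq)).magnitude() for j,_,qq in S)
    best.append((e,sg,k))
best.sort();print(best[:3])
_,sg,k=best[0];kin.OFF=k*math.pi/2
f=lambda p:np.concatenate([fk(j,p,sg)[0]-np.array(x) for j,x,_ in S])
r=least_squares(f,[245,400,0,400,-130,300],x_scale=100);print(r.x.round(1),r.fun.round(1))
print(np.linalg.svd(r.jac)[1])
E
```

```text
[(1.0913875312027859e-08, (1, -1, -1, -1, -1), 3), (0.5441738879273113, (1, -1, 1, -1, -1), 3), (1.5384618797980518, (1, 1, -1, -1, -1), 3)]
[ 160.6  564.9   -0.   421.8 -159.8  297.7] [ 0.  0.  0. -0. -0. -0.  0. -0.  0.]
[3.40013963 1.85161321 1.65796913 0.48405385 0.16389316 0.02330012]
```

```bash
cat >> kin.py <<'E'
OFF=3*math.pi/2
PP=[160.6,564.9,0,421.8,-159.8,297.7];SG=(1,-1,-1,-1,-1)
lo=np.array([-3.14,-1.21,-1.07,-3.16,-2.99,-3.1]);hi=np.array([3.14,2.06,1.41,2.05,-.16,3.1])
def ik(p,Rt,seeds):
    out=[]
    for s in seeds:
        def f(j):
            P,Q=fk(j,PP,SG);return np.r_[(P-p)/100,(Q.inv()*Rt).as_rotvec()]
        r=least_squares(f,np.clip(s,lo+.01,hi-.01),bounds=(lo,hi))
        if np.linalg.norm(r.fun)<1e-4 and not any(np.linalg.norm(r.x-o)<.05 for o in out): out.append(r.x)
    return out
E
python3 - <<'E'
from kin import *
rng=np.random.default_rng(0)
cur=arm.read_state()['joints']
seeds=[cur]+[cur+rng.normal(0,.8,6) for _ in range(14)]
cap=np.array([577,-91,62.8])
for tilt in(35,40,48,55):
  for az in(0,.4,-.4):
    for half in(0,1):
      Rt=press_R(-.14+az,tilt)*R.from_euler('z',half*math.pi)
      for back in(0,100):
        p=cap-back*Rt.apply([0,0,1])
        print(tilt,az,half,back,[list(x.round(2)) for x in ik(p,Rt,seeds)])
E
```

```text
35 0 0 0 []
35 0 0 100 []
35 0 1 0 []
35 0 1 100 []
35 0.4 0 0 [[np.float64(-0.05), np.float64(0.37), np.float64(-0.43), np.float64(-0.77), np.float64(-0.25), np.float64(-0.56)]]
35 0.4 0 100 [[np.float64(-0.03), np.float64(0.15), np.float64(-0.53), np.float64(-0.53), np.float64(-0.33), np.float64(-0.83)]]
35 0.4 1 0 [[np.float64(-0.05), np.float64(0.37), np.float64(-0.43), np.float64(-0.77), np.float64(-0.25), np.float64(2.59)]]
35 0.4 1 100 [[np.float64(-0.03), np.float64(0.15), np.float64(-0.53), np.float64(-0.53), np.float64(-0.33), np.float64(2.32)]]
35 -0.4 0 0 []
35 -0.4 0 100 []
35 -0.4 1 0 []
35 -0.4 1 100 []
40 0 0 0 []
40 0 0 100 []
40 0 1 0 []
40 0 1 100 []
40 0.4 0 0 [[np.float64(-0.16), np.float64(0.37), np.float64(-0.4), np.float64(-1.09), np.float64(-0.3), np.float64(-0.17)]]
40 0.4 0 100 [[np.float64(-0.14), np.float64(0.16), np.float64(-0.51), np.float64(-0.81), np.float64(-0.35), np.float64(-0.48)]]
40 0.4 1 0 [[np.float64(-0.16), np.float64(0.37), np.float64(-0.4), np.float64(-1.09), np.float64(-0.3), np.float64(2.97)]]
40 0.4 1 100 [[np.float64(-0.14), np.float64
[... 1360 characters left out ...]
9)]]
55 0 1 100 [[np.float64(-0.6), np.float64(0.21), np.float64(-0.81), np.float64(-2.3), np.float64(-0.51), np.float64(-2.06)]]
55 0.4 0 0 [[np.float64(-0.52), np.float64(0.46), np.float64(-0.48), np.float64(-1.8), np.float64(-0.63), np.float64(0.8)]]
55 0.4 0 100 [[np.float64(-0.59), np.float64(0.25), np.float64(-0.56), np.float64(-1.57), np.float64(-0.66), np.float64(0.58)]]
55 0.4 1 0 [[np.float64(-0.52), np.float64(0.46), np.float64(-0.48), np.float64(-1.8), np.float64(-0.63), np.float64(-2.34)]]
55 0.4 1 100 [[np.float64(-0.59), np.float64(0.25), np.float64(-0.56), np.float64(-1.57), np.float64(-0.66), np.float64(-2.56)]]
55 -0.4 0 0 []
55 -0.4 0 100 []
55 -0.4 1 0 []
55 -0.4 1 100 []
```

```bash
python3 - <<'E'
from kin import *
cap=np.array([577,-91,62.8]);Rt=press_R(.26,42)
cur=arm.read_state()['joints']
n=m=Rmask(-.14).apply([-math.sin(math.radians(40)),0,math.cos(math.radians(40))])
p=cap+80*n;print(p)
R0=R.from_quat(arm.read_state()['ee_rot']);P0=arm.read_state()['position'];w=(R0.inv()*Rt).as_rotvec()
j=cur
for t in np.linspace(0,1,9)[1:]:
    o=ik(P0+(p-P0)*t,R0*R.from_rotvec(w*t),[j]);j=o[0] if o else j;print(t,j.round(2),bool(o))
for b in(60,40,20,10,0,-6):
    o=ik(cap+b*n,Rt,[j]);j=o[0] if o else j;print(b,j.round(2),bool(o))
plan(p,Rt,8,0)
E
```

```text
[526.08011414 -83.82427319 124.08355545]
0.125 [ 0.19  0.04 -0.71  0.19 -0.48 -2.01] True
0.25 [ 0.18  0.04 -0.75  0.2  -0.38 -1.97] True
0.375 [ 0.17  0.06 -0.79  0.2  -0.27 -1.91] True
0.5 [ 0.16  0.07 -0.81  0.17 -0.17 -1.83] True
0.625 [ 0.16  0.07 -0.81  0.17 -0.17 -1.83] False
0.75 [ 0.16  0.07 -0.81  0.17 -0.17 -1.83] False
0.875 [-0.01  0.16 -0.57 -0.68 -0.23 -0.74] True
1.0 [-0.13  0.19 -0.5  -0.96 -0.31 -0.34] True
60 [-0.15  0.24 -0.47 -1.03 -0.32 -0.25] True
40 [-0.18  0.29 -0.45 -1.09 -0.32 -0.16] True
20 [-0.2   0.33 -0.42 -1.15 -0.33 -0.09] True
10 [-0.21  0.36 -0.41 -1.18 -0.33 -0.05] True
0 [-0.22  0.38 -0.4  -1.21 -0.33 -0.02] True
-6 [-0.22  0.39 -0.39 -1.22 -0.34  0.  ] True
[0,-0.0039,0.0025,0.0098,-0.0250,-0.0527,-0.0437],
[0,-0.0035,0.0021,0.0100,-0.0250,-0.0527,-0.0437],
[0,-0.0031,0.0017,0.0103,-0.0250,-0.0527,-0.0437],
[0,-0.0026,0.0013,0.0104,-0.0250,-0.0527,-0.0437],
[0,-0.0021,0.0010,0.0106,-0.0250,-0.0527,-0.0437],
[0,-0.0015,0.0006,0.0107,-0.0250,-0.0527,-0.0437],
[0,-0.0010,0.0003,0.0108,-0.0250,-0.0527,-0.0437],
[0,-0.0004,0.0000,0.0108,-0.0250,-0.0527,-0.0437],
```

```bash
python3 - <<'E'
from kin import *
cap=np.array([577,-91,62.8])
n=Rmask(-.14).apply([-math.sin(math.radians(40)),0,math.cos(math.radians(40))])
s=arm.read_state();j=s['joints']
A=(R.from_quat(s['ee_rot']),s['position']);V=(press_R(.5,20),np.array([490,-95,165]));Z=(press_R(.26,42),cap+80*n)
for a,b in((A,V),(V,Z)):
  w=(a[0].inv()*b[0]).as_rotvec()
  for t in np.linspace(0,1,7)[1:]:
    o=ik(a[1]+(b[1]-a[1])*t,a[0]*R.from_rotvec(w*t),[j]);j=o[0] if o else j;print(t,j.round(2),bool(o))
plan(V[1],V[0],6,0)
E
```

```text
0.16666666666666666 [ 0.17  0.04 -0.65  0.11 -0.57 -1.87] True
0.3333333333333333 [ 0.15  0.06 -0.62  0.04 -0.57 -1.68] True
0.5 [ 0.12  0.07 -0.59 -0.04 -0.58 -1.48] True
0.6666666666666666 [ 0.09  0.09 -0.55 -0.12 -0.6  -1.29] True
0.8333333333333333 [ 0.06  0.11 -0.52 -0.19 -0.63 -1.1 ] True
1.0 [ 0.03  0.13 -0.48 -0.26 -0.66 -0.92] True
0.16666666666666666 [ 0.02  0.13 -0.5  -0.31 -0.58 -0.9 ] True
0.3333333333333333 [ 0.01  0.14 -0.52 -0.38 -0.5  -0.87] True
0.5 [-0.    0.14 -0.53 -0.46 -0.42 -0.81] True
0.6666666666666666 [-0.02  0.16 -0.53 -0.58 -0.36 -0.71] True
0.8333333333333333 [-0.06  0.17 -0.52 -0.75 -0.32 -0.56] True
1.0 [-0.13  0.19 -0.5  -0.96 -0.31 -0.34] True
[0,-0.0018,0.0007,0.0048,-0.0343,-0.0070,-0.1009],
[0,-0.0019,0.0003,0.0049,-0.0343,-0.0070,-0.1009],
[0,-0.0018,-0.0000,0.0049,-0.0343,-0.0070,-0.1009],
[0,-0.0018,-0.0004,0.0049,-0.0343,-0.0070,-0.1009],
[0,-0.0017,-0.0007,0.0049,-0.0343,-0.0070,-0.1009],
[0,-0.0016,-0.0010,0.0049,-0.0343,-0.0070,-0.1009],
```

drive_tool:
  moves:
    - [[0,-0.002,0,0.005,-0.034,-0.007,-0.1],[0,-0.002,0,0.005,-0.034,-0.007,-0.1],[0,-0.002,0,0.005,-0.034,-0.007,-0.1],[0,-0.002,0,0.005,-0.034,-0.007,-0.1],[0,-0.002,0,0.005,-0.034,-0.007,-0.1],[0,-0.002,0,0.005,-0.034,-0.007,-0.1]]

```text
clock: 2.9
position: [489.7, -92.6, 163.4]
ee_rot: [-0.254, 0.951, 0.044, 0.17]
contact_force: [0.2, -0.3, -0.8]
gripper_width: -0.0
```

```bash
python3 - <<'E'
from h import *
st()
cap=np.array([577,-91,62.8])
n=Rmask(-.14).apply([-math.sin(math.radians(40)),0,math.cos(math.radians(40))])
plan(cap+80*n,press_R(.26,42),8,0)
E
```

```text
2.9 [489.7 -92.6 163.4] [-0.2544  0.9511  0.0439  0.1697] F [ 0.2 -0.3 -0.8] w -0.0 j [ 0.03  0.13 -0.48 -0.27 -0.66 -0.89]
[0,-0.0025,-0.0013,0.0062,0.0167,-0.0473,0.0284],
[0,-0.0023,-0.0011,0.0063,0.0167,-0.0473,0.0284],
[0,-0.0020,-0.0010,0.0064,0.0167,-0.0473,0.0284],
[0,-0.0017,-0.0008,0.0065,0.0167,-0.0473,0.0284],
[0,-0.0014,-0.0006,0.0066,0.0167,-0.0473,0.0284],
[0,-0.0011,-0.0005,0.0067,0.0167,-0.0473,0.0284],
[0,-0.0008,-0.0004,0.0067,0.0167,-0.0473,0.0284],
[0,-0.0005,-0.0002,0.0068,0.0167,-0.0473,0.0284],
```

drive_tool:
  moves:
    - [[0,-0.0025,-0.0013,0.006,0.017,-0.047,0.028],[0,-0.002,-0.001,0.006,0.017,-0.047,0.028],[0,-0.002,-0.001,0.006,0.017,-0.047,0.028],[0,-0.002,-0.001,0.006,0.017,-0.047,0.028],[0,-0.001,-0.001,0.007,0.017,-0.047,0.028],[0,-0.001,0,0.007,0.017,-0.047,0.028],[0,-0.001,0,0.007,0.017,-0.047,0.028],[0,0,0,0.007,0.017,-0.047,0.028]]

```text
clock: 3.7
position: [526.5, -85.7, 122.6]
ee_rot: [-0.118, 0.924, 0.042, 0.362]
contact_force: [-0.6, 0.1, -0.6]
gripper_width: -0.1
```

```bash
python3 - <<'E'
from h import *
st();grab('wrist','wr2');grab('scene','scene2')
q=load('scene2');im=q['im'][:,:,::-1]
cv2.imwrite('pics/s2z.png',cv2.resize(im[110:245,210:345],None,fx=4.4,fy=4.4,interpolation=cv2.INTER_CUBIC))
E
```

```text
3.7 [526.5 -85.7 122.6] [-0.1182  0.9236  0.0416  0.3623] F [-0.6  0.1 -0.6] w -0.1 j [-0.14  0.19 -0.5  -1.01 -0.31 -0.28]
```

View pics/wr2.png

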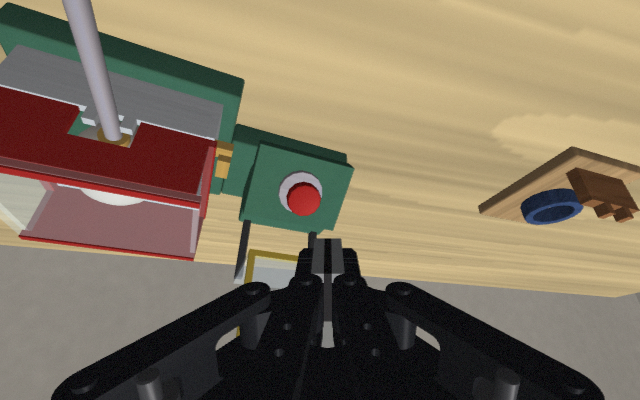

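View pics/s2z.png

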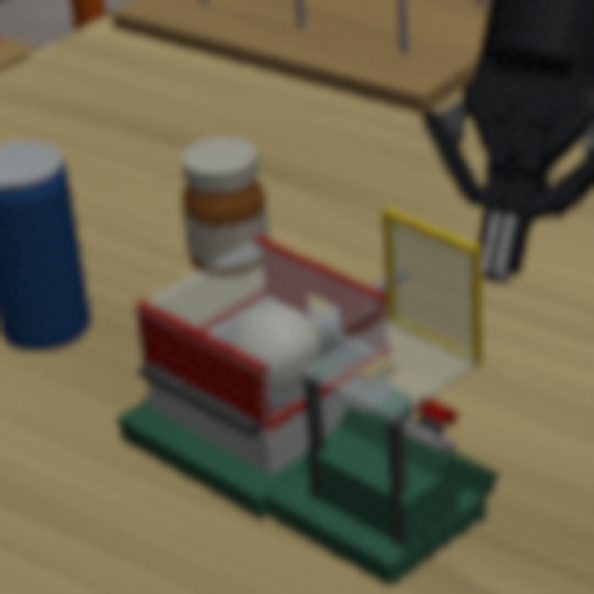

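In the wrist view the whole cap is visible at (304,198), with the yellow shield edge at about (278,255), the stem from (80,0) to (110,130), and the cradle at the right.

```bash
python3 - <<'E'
from h import *
q=load('wr2');im=q['im'][:,:,::-1].copy();C=cloud(q)
hsv=cv2.cvtColor(im,cv2.COLOR_BGR2HSV)
n=Rmask(-.14).apply([-math.sin(math.radians(40)),0,math.cos(math.radians(40))])
red=(((hsv[...,0]<8)|(hsv[...,0]>172))&(hsv[...,1]>150)&(hsv[...,2]>60));red[:,:270]=0;red[:,340:]=0
a=C@n;h=np.median(a[red]);top=red&(abs(a-h)<1.5)
print(red.sum(),top.sum(),h,C[top].mean(0),(C[top].min(0)+C[top].max(0))/2)
v,u=np.nonzero(red&(hsv[...,2]>170));print('bright',u.mean(),v.mean(),C[red&(hsv[...,2]>170)].mean(0),np.linalg.svd(C[top]-C[top].mean(0))[2][2],n)
g=np.zeros_like(red);g[155:185,325:340]=1;print('face n',np.median(a[g]))
ye=(hsv[...,0]>20)&(hsv[...,0]<32)&(hsv[...,1]>180)&(hsv[...,2]>70);ye[:,:238]=0;ye[:240]=0
v,u=np.nonzero(ye);print(len(u),u.min(),u.max(),v.min())
for uu in (255,270,285,295):
    col=np.nonzero(ye[:,uu])[0];print(uu,col[:8],C[col[1],uu].round(1))
# red cap vs tool axis
s=arm.read_state();Rt=R.from_quat(s['ee_rot'])
E
```

```text
872 772 -327.30000205698843 [576.28477147 -91.02492696  62.29382272] [576.86554441 -90.8379396   62.00355918]
bright 307.5888157894737 205.8190789473684 [578.48586305 -87.45270433  65.66498163] [ 0.64220348 -0.0862987  -0.76166083] [-0.63649857  0.08969659  0.76604444]
face n -350.5703282001696
3 249 294 256Traceback (most recent call last):
  File "<stdin>", line 13, in <module>
IndexError: index 1 is out of bounds for axis 0 with size 0
```

```bash
python3 - <<'E'
from h import *
q=load('wr2');im=q['im'][:,:,::-1].copy()
for u,v in((249,252),(270,255),(295,259)):print(onplane(q,u,v,106).round(1),pt(q,u,v+1).round(1),im[v,u])
cap=np.array([576.5,-91,62.4])
n=Rmask(-.14).apply([-math.sin(math.radians(40)),0,math.cos(math.radians(40))])
plan(cap+14*n,press_R(.26,42),6,0)
E
```

```text
[ 579.2 -125.3  106. ] [ 572.9 -125.1  108.9] [ 40 100 117]
[ 581.1 -111.2  106. ] [ 573.5 -111.6  109.4] [ 43 108 127]
[584.5 -93.6 106. ] [576.2 -94.7 109.6] [ 38 107 125]
[0,0.0006,-0.0021,0.0105,-0.0021,0.0017,-0.0010],
[0,0.0006,-0.0021,0.0105,-0.0021,0.0017,-0.0010],
[0,0.0006,-0.0022,0.0105,-0.0021,0.0017,-0.0010],
[0,0.0006,-0.0022,0.0104,-0.0021,0.0017,-0.0010],
[0,0.0005,-0.0022,0.0104,-0.0021,0.0017,-0.0010],
[0,0.0005,-0.0022,0.0104,-0.0021,0.0017,-0.0010],
```

drive_tool:
  moves:
    - [[0,0.0006,-0.002,0.0105,-0.002,0.002,-0.001],[0,0.0006,-0.002,0.0105,-0.002,0.002,-0.001],[0,0.0006,-0.002,0.0105,-0.002,0.002,-0.001],[0,0.0006,-0.002,0.0105,-0.002,0.002,-0.001],[0,0.0005,-0.002,0.0105,-0.002,0.002,-0.001],[0,0.0005,-0.002,0.0105,-0.002,0.002,-0.001]]

```text
clock: 4.4
position: [567.5, -92.6, 73.7]
ee_rot: [-0.125, 0.926, 0.043, 0.353]
contact_force: [0.3, 0.3, 0.3]
gripper_width: 0.0
```

```bash
python3 - <<'E'
from h import *
s=st();cap=np.array([576.5,-91,62.4])
m=Rmask(-.14);n=m.apply([-math.sin(math.radians(40)),0,math.cos(math.radians(40))])
d=s['position']-cap;print('along n',d@n,'perp',(d-(d@n)*n).round(1))
plan(cap+4*n,press_R(.26,42),4,0)
print(R.from_quat(s['ee_rot']).inv().apply(-n*.001))
E
```

```text
4.4 [567.5 -92.6  73.7] [-0.1254  0.9263  0.0428  0.3526] F [0.3 0.3 0.3] w 0.0 j [-0.2   0.34 -0.41 -1.15 -0.32 -0.08]
along n 14.258409555667654 perp [ 0.1 -2.9  0.4]
[0,0.0001,0.0001,0.0027,-0.0008,-0.0017,0.0026],
[0,0.0001,0.0001,0.0027,-0.0008,-0.0017,0.0026],
[0,0.0001,0.0001,0.0027,-0.0008,-0.0017,0.0026],
[0,0.0001,0.0001,0.0027,-0.0008,-0.0017,0.0026],
[ 6.85757124e-05 -2.46690709e-04  9.66664919e-04]
```

drive_tool:
  moves:
    - [[0,0,0,0.003,0,0,0],[0,0,0,0.003,0,0,0],[0,0,0,0.003,0,0,0],[0,0,0,0.001,0,0,0],[0,0,0,0,0,0,0]]

```text
clock: 4.9
position: [574.4, -91.1, 64.7]
ee_rot: [-0.126, 0.927, 0.043, 0.351]
contact_force: [0.9, -0.4, 0.4]
gripper_width: -0.1
```

```bash
python3 - <<'E'
from h import *
s=st();cap=np.array([576.5,-91,62.4])
m=Rmask(-.14);n=m.apply([-math.sin(math.radians(40)),0,math.cos(math.radians(40))])
d=s['position']-cap;print('along n',d@n,'perp',(d-(d@n)*n).round(1),'Fn',s['contact_force']@n)
E
```

```text
4.9 [574.4 -91.1  64.7] [-0.1258  0.9267  0.0429  0.3515] F [ 0.9 -0.4  0.4] w -0.1 j [-0.2   0.37 -0.4  -1.17 -0.32 -0.05]
along n 3.115075162432773 perp [-0.1 -0.4 -0.1] Fn -0.32221399354329033
```

drive_tool:
  moves:
    - [[0,0.0001,-0.0004,0.0015,0,0,0],[0,0.0001,-0.0004,0.0015,0,0,0],[0,0.0001,-0.0004,0.0015,0,0,0]]

```text
clock: 5.2
position: [576.9, -91.4, 61.9]
ee_rot: [-0.126, 0.927, 0.043, 0.352]
contact_force: [-3.8, 0.4, 4.1]
gripper_width: 0.1
```

drive_tool:
  moves:
    - [[0,0.0001,-0.0004,0.0015,0,0,0],[0,0.0001,-0.0004,0.0015,0,0,0]]

```text
clock: 5.4
position: [578.6, -91.7, 59.9]
ee_rot: [-0.126, 0.926, 0.043, 0.352]
contact_force: [-3.5, 0.2, 3.3]
gripper_width: 0.2
```

```bash
cat > pr.py <<'E'
from h import *
s=st();cap=np.array([576.5,-91,62.4])
m=Rmask(-.14);n=m.apply([-math.sin(math.radians(40)),0,math.cos(math.radians(40))])
d=s['position']-cap;print('along n',d@n,'perp',(d-(d@n)*n).round(1),'Fn',s['contact_force']@n)
E
python3 pr.py
```

```text
5.4 [578.6 -91.7  59.9] [-0.1264  0.9264  0.043   0.3521] F [-3.5  0.2  3.3] w 0.2 j [-0.21  0.38 -0.39 -1.19 -0.33 -0.02]
along n -3.3278380350751475 perp [ 0.  -0.4  0. ] Fn 4.731607084737552
```

drive_tool:
  moves:
    - [[0,0.0001,-0.0004,0.0015,0,0,0],[0,0.0001,-0.0004,0.0015,0,0,0]]

```text
clock: 5.6
position: [580.6, -91.9, 57.6]
ee_rot: [-0.126, 0.926, 0.043, 0.352]
contact_force: [-3.5, -0.0, 4.3]
gripper_width: -0.2
```

```bash
python3 pr.py; python3 - <<'E'
from h import *
grab('scene','scene3')
q=load('scene3');im=q['im'][:,:,::-1]
cv2.imwrite('pics/s3z.png',cv2.resize(im[110:245,210:345],None,fx=4.4,fy=4.4,interpolation=cv2.INTER_CUBIC))
E
```

```text
5.6 [580.6 -91.9  57.6] [-0.1265  0.9264  0.0431  0.3522] F [-3.5 -0.   4.3] w -0.2 j [-0.21  0.39 -0.39 -1.2  -0.33 -0.01]
along n -6.358674540428682 perp [ 0.  -0.4  0.1] Fn 5.515204705608639
```

View pics/s3z.png

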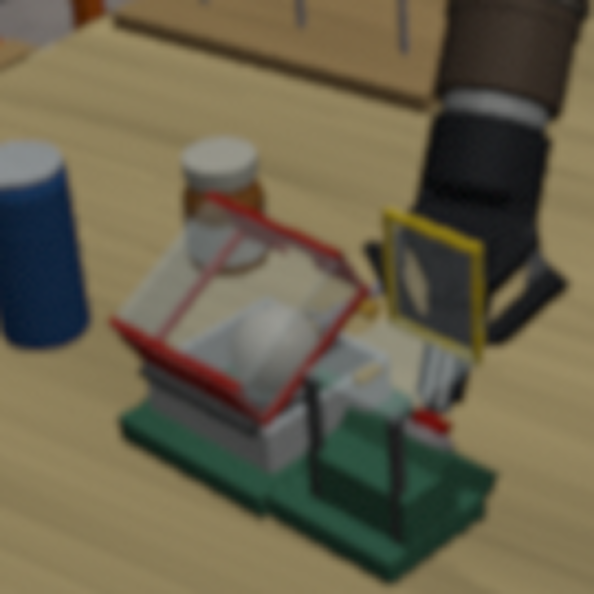

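The lid is already rising, with its red frame lifting. I'll back straight out along the button's axis.

drive_tool:
  moves:
    - [[0,-0.0004,0.0015,-0.006,0,0,0],[0,-0.0007,0.0025,-0.01,0,0,0],[0,-0.0007,0.0025,-0.01,0,0,0],[0,-0.001,0.005,-0.02,0,0,0],[0,-0.001,0.005,-0.02,0,0,0],[0,-0.001,0.005,-0.02,0,0,0],[0,-0.001,0.005,-0.02,0,0,0]]

```text
clock: 6.35
position: [509.9, -84.2, 141.1]
ee_rot: [-0.124, 0.927, 0.043, 0.351]
contact_force: [-0.0, 0.5, 0.9]
gripper_width: -0.0
```

```bash
python3 - <<'E'
from kin import *
s=st()
b=np.array([571.1,-218.8,55]);yaw=-.138
m=Rmask(yaw);g=b+m.apply([-85,0,0]);print('grip',g)
Rt=press_R(yaw,0)   # tool down, x=-mask x ; y across stem
p=g+[0,0,150]
for half in(0,1):
    Rh=Rt*R.from_euler('z',half*math.pi)
    print(half,[x.round(2) for x in ik(p,Rh,[s['joints'],[.1,.2,-.3,0,-1,-1.5],[.1,.2,-.3,0,-1,1.5]])])
E
```

```text
6.35 [509.9 -84.2 141.1] [-0.1236  0.9272  0.0425  0.351 ] F [-0.   0.5  0.9] w -0.0 j [-0.08  0.13 -0.54 -0.84 -0.3  -0.49]
grip [ 486.90808634 -207.10719558   55.        ]
0 [array([-0.1 ,  0.24, -0.27, -0.  , -1.06, -1.61])]
1 [array([-0.1 ,  0.24, -0.27,  0.  , -1.06,  1.53])]
```

```bash
python3 - <<'E'
from kin import *
s=st();Rt=press_R(-.138,0);p=np.array([477,-206,170])
R0=R.from_quat(s['ee_rot']);w=(R0.inv()*Rt).as_rotvec();j=s['joints']
for t in np.linspace(0,1,7)[1:]:
    o=ik(s['position']+(p-s['position'])*t,R0*R.from_rotvec(w*t),[j]);j=o[0] if o else j;print(t,j.round(2),bool(o))
plan(p,Rt,10,.5)
E
```

```text
6.35 [509.9 -84.2 141.1] [-0.1236  0.9272  0.0425  0.351 ] F [-0.   0.5  0.9] w -0.0 j [-0.08  0.13 -0.54 -0.84 -0.3  -0.49]
0.16666666666666666 [ 0.01  0.12 -0.61 -0.44 -0.28 -1.  ] True
0.3333333333333333 [ 0.02  0.12 -0.61 -0.21 -0.37 -1.28] True
0.5 [-0.01  0.14 -0.56 -0.11 -0.51 -1.42] True
0.6666666666666666 [-0.03  0.17 -0.49 -0.06 -0.67 -1.5 ] True
0.8333333333333333 [-0.06  0.21 -0.42 -0.02 -0.82 -1.56] True
1.0 [-0.1   0.26 -0.34 -0.   -0.97 -1.61] True
[0.5,0.0029,-0.0109,-0.0063,0.0137,0.0714,0.0385],
[0.5,0.0029,-0.0111,-0.0059,0.0137,0.0714,0.0385],
[0.5,0.0029,-0.0113,-0.0056,0.0137,0.0714,0.0385],
[0.5,0.0028,-0.0115,-0.0052,0.0137,0.0714,0.0385],
[0.5,0.0027,-0.0117,-0.0048,0.0137,0.0714,0.0385],
[0.5,0.0026,-0.0118,-0.0045,0.0137,0.0714,0.0385],
[0.5,0.0025,-0.0120,-0.0041,0.0137,0.0714,0.0385],
[0.5,0.0023,-0.0122,-0.0038,0.0137,0.0714,0.0385],
[0.5,0.0021,-0.0123,-0.0035,0.0137,0.0714,0.0385],
[0.5,0.0018,-0.0124,-0.0032,0.0137,0.0714,0.0385],
```

drive_tool:
  moves:
    - [[0.5,0.003,-0.011,-0.006,0.0137,0.0714,0.0385],[0.5,0.003,-0.011,-0.006,0.0137,0.0714,0.0385],[0.5,0.003,-0.011,-0.006,0.0137,0.0714,0.0385],[0.5,0.003,-0.0115,-0.005,0.0137,0.0714,0.0385],[0.5,0.003,-0.012,-0.005,0.0137,0.0714,0.0385],[0.5,0.003,-0.012,-0.0045,0.0137,0.0714,0.0385],[0.5,0.0025,-0.012,-0.004,0.0137,0.0714,0.0385],[0.5,0.002,-0.012,-0.004,0.0137,0.0714,0.0385],[0.5,0.002,-0.012,-0.0035,0.0137,0.0714,0.0385],[0.5,0.002,-0.012,-0.003,0.0137,0.0714,0.0385],[0.5,0,0,0,0,0,0]]

```text
clock: 7.45
position: [476.8, -201.5, 171.0]
ee_rot: [0.064, 0.998, 0.0, 0.013]
contact_force: [-1.3, -0.1, -0.6]
gripper_width: 42.4
```

```bash
python3 - <<'E'
from h import *
st();grab('wrist','wr4');grab('top','top4')
q=load('top4');im=q['im'][:,:,::-1]
cv2.imwrite('pics/t4z.png',cv2.resize(im[110:270,290:440],None,fx=3.6,fy=3.6,interpolation=cv2.INTER_CUBIC))
E
```

```text
7.45 [ 476.8 -201.5  171. ] [6.360e-02 9.979e-01 5.000e-04 1.300e-02] F [-1.3 -0.1 -0.6] w 42.4 j [-0.09  0.25 -0.36 -0.   -0.94 -1.61]
```

View pics/wr4.png

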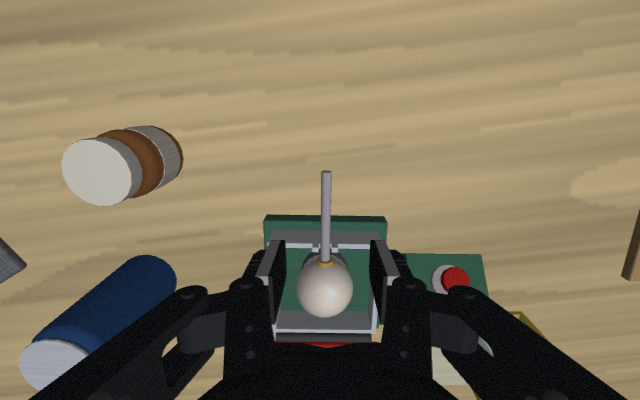

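View pics/t4z.png

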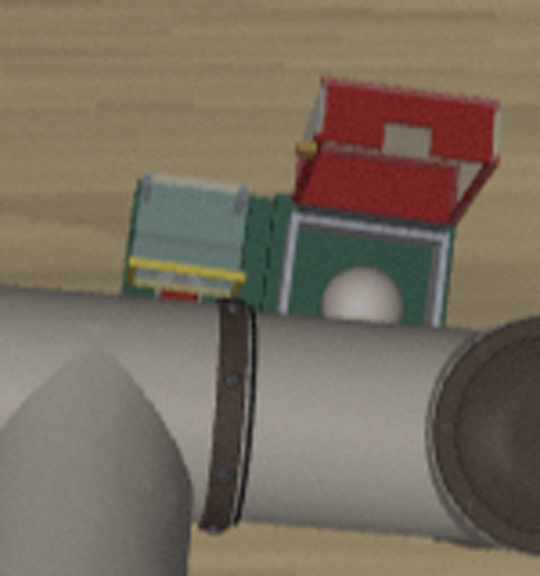

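The lid is fully open and the tray is exposed. The stem runs from (326,172) to (325,262), with the ball at (325,288). I'll fit the stem's line from the depth.

```bash
python3 - <<'E'
from h import *
q=load('wr4');C=cloud(q);im=q['im']
P=[]
for v in range(176,256,2):
    z=C[v,310:342,2];u=np.nonzero((z>48)&(z<66))[0]+310
    if len(u)>3: P.append(C[v,u].mean(0)); 
P=np.array(P);print(len(P),P[0],P[-1])
k=np.polyfit(P[:,0],P[:,1],1);print('yaw',math.atan(k[0]),'zrange',P[:,2].min(),P[:,2].max())
for v in (165,168,170,172,174):print(v,C[v,324:329,2].round(0))
# ball: sphere fit
from scipy.optimize import least_squares
m=np.zeros(q['d'].shape,bool);cv2.circle(mm:=np.zeros(q['d'].shape,np.uint8),(325,288),22,1,-1)
B=C[(mm>0)&(q['d']>0)];r=least_squares(lambda c:np.linalg.norm(B-c,axis=1)-28,[571,-219,55],loss='soft_l1');print('ball',r.x,abs(r.fun).mean())
b=r.x;y=math.atan(k[0]);g=b[:2]-85*np.array([math.cos(y),math.sin(y)]);print('grip',g,'line y there',np.polyval(k,g[0]))
E
```

```text
40 [ 462.19167634 -200.02696081   58.36171575] [ 536.15774236 -210.9804259    58.11105002]
yaw -0.13445147049877285 zrange 53.58166589467634 59.27171886475438
165 [ 1. -1.  1.  1.  1.]
168 [0. 0. 0. 0. 1.]
170 [ 0. 51. 50.  2.  0.]
172 [57. 57. 57. 59. 58.]
174 [59. 60. 61. 59. 59.]
ball [ 573.66739143 -216.16177242   54.68136048] 0.4845259136425383
grip [ 489.43451567 -204.76779849] line y there -203.9246920810191
```

```bash
python3 - <<'E'
from h import *
plan([489,-204.3,37],press_R(-.134,0),6,.5)
E
```

```text
[0.5,-0.0018,-0.0004,0.0223,0.0007,0.0042,0.0012],
[0.5,-0.0019,-0.0004,0.0223,0.0007,0.0042,0.0012],
[0.5,-0.0020,-0.0004,0.0223,0.0007,0.0042,0.0012],
[0.5,-0.0021,-0.0004,0.0223,0.0007,0.0042,0.0012],
[0.5,-0.0022,-0.0004,0.0223,0.0007,0.0042,0.0012],
[0.5,-0.0023,-0.0003,0.0222,0.0007,0.0042,0.0012],
```

drive_tool:
  moves:
    - [[0.5,-0.002,-0.0004,0.022,0.0007,0.004,0.001],[0.5,-0.002,-0.0004,0.022,0.0007,0.004,0.001],[0.5,-0.002,-0.0004,0.022,0.0007,0.004,0.001],[0.5,-0.002,-0.0004,0.022,0.0007,0.004,0.001],[0.5,-0.002,-0.0004,0.022,0.0007,0.004,0.001],[0.5,-0.002,-0.0004,0.0155,0.0007,0.004,0.001],[0.5,0,0,0,0,0,0]]

```text
clock: 8.25
position: [486.7, -200.6, 42.4]
ee_rot: [0.064, 0.998, 0.001, 0.005]
contact_force: [0.1, -0.3, 0.0]
gripper_width: 42.7
```

```bash
python3 - <<'E'
from h import *
st();plan([489,-204.3,37],press_R(-.134,0),1,.5);grab('wrist','wr5')
E
```

```text
8.25 [ 486.7 -200.6   42.4] [6.430e-02 9.979e-01 9.000e-04 5.400e-03] F [ 0.1 -0.3  0. ] w 42.7 j [-0.08  0.44 -0.47 -0.   -0.65 -1.61]
[0.5,-0.0027,-0.0034,0.0055,0.0025,0.0107,0.0053],
```

View pics/wr5.png

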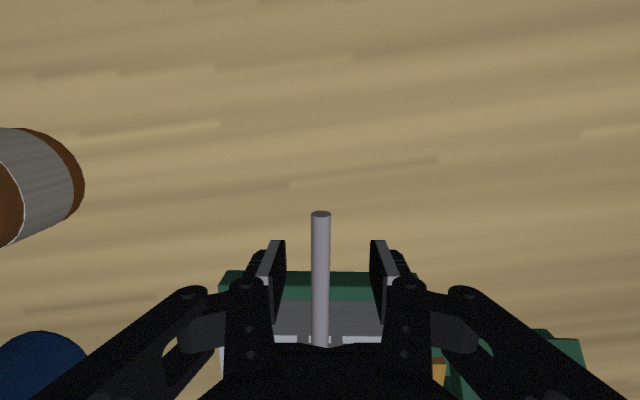

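The stem at column 321 lies slightly left of the jaws' middle at 328, which matches the computed 3 mm correction. I'll apply it, then close.

drive_tool:
  moves:
    - [[0.5,-0.0027,-0.0034,0.0055,0.0025,0.0107,0.005],[0.5,0,-0.0005,0.001,0,0,0],[0.1,0,0,0,0,0,0],[0,0,0,0,0,0,0],[0,0,0,0,0,0,0],[0,0,0,0,0,0,0],[0,0,0,0,0,0,0],[0,0,0,0,0,0,0]]

```text
clock: 9.1
position: [491.1, -205.1, 40.7]
ee_rot: [0.067, 0.998, -0.0, 0.004]
contact_force: [0.3, 0.5, -0.7]
gripper_width: 6.9
```

```bash
python3 - <<'E'
from h import *
st()
# cradle from wr1, wr2
for f in('wr1','wr2'):
    q=load(f);im=q['im'][:,:,::-1].copy();C=cloud(q);hsv=cv2.cvtColor(im,cv2.COLOR_BGR2HSV)
    bl=(hsv[...,0]>100)&(hsv[...,0]<130)&(hsv[...,1]>90);bl[:,:500]=0
    T=bl&(C[...,2]>26)&(C[...,2]<32);P=C[T];cs,_=cv2.findContours(T.astype(np.uint8),0,1)
    print(f,bl.sum(),T.sum(),P.min(0),P.max(0),(P.min(0)+P.max(0))/2)
    # wood post
    W=(C[...,2]>40)&(C[...,2]<58);W[:,:500]=0;Q=C[W];print(len(Q),Q.min(0),Q.max(0))
E
```

```text
9.1 [ 491.1 -205.1   40.7] [ 6.650e-02  9.978e-01 -3.000e-04  4.500e-03] F [ 0.3  0.5 -0.7] w 6.9 j [-0.09  0.45 -0.46  0.   -0.66 -1.61]
wr1 1844 741 [567.67893882 146.90697048  26.02789051] [619.00626755 196.92022212  30.61605611] [593.34260319 171.9135963   28.32197331]
844 [538.58022677 146.55362861  40.03303045] [552.0979044  200.81805056  57.06233962]
wr2 1947 596 [567.84047286 147.32040347  26.00976465] [617.60104791 196.52285911  29.75299874] [592.72076039 171.92163129  27.88138169]
1483 [537.88141808 145.73231594  40.02392068] [1506.76122282 1613.21618776   57.9906946 ]
```

drive_tool:
  moves:
    - [[0,0,0,-0.005,0,0,0],[0,0,0,-0.015,0,0,0],[0,0,0,-0.02,0,0,0],[0,0,0,-0.025,0,0,0],[0,0,0,-0.025,0,0,0],[0,0,0,-0.025,0,0,0],[0,0,0,-0.02,0,0,0],[0,0,0,0,0,0,0]]

```text
clock: 9.9
position: [488.8, -204.8, 181.9]
ee_rot: [0.066, 0.998, -0.0, 0.003]
contact_force: [0.5, 0.8, 0.1]
gripper_width: 6.6
```

```bash
cat > held.py <<'E'
from h import *
from scipy.optimize import least_squares
import sys
def held(f):
    s=grab('wrist',f);q=load(f);C=cloud(q);Rt=R.from_quat(s['ee_rot'])
    L=Rt.inv().apply(C.reshape(-1,3)-s['position']).reshape(C.shape)  # tool frame
    m=(L[...,0]<-50)&(L[...,0]>-115)&(abs(L[...,1])<35)&(L[...,2]>-65)&(L[...,2]<25)&(q['d']>0)
    B=L[m];r=least_squares(lambda c:np.linalg.norm(B-c,axis=1)-28,[-85,0,-15],loss='soft_l1')
    print('ball tool',r.x.round(1),len(B),abs(r.fun).mean().round(2))
    k=(L[...,0]>14)&(L[...,0]<40)&(abs(L[...,1])<12)&(L[...,2]>-40)&(L[...,2]<10);S=L[k]
    print('stem fwd tool',len(S),S.mean(0).round(1),'z top',np.percentile(S[:,2],10).round(1), 'xmax',S[:,0].max().round(1))
    return s,r.x
E
python3 - <<'E'
from held import *
st();held('wr6')
E
```

```text
9.9 [ 488.8 -204.8  181.9] [ 6.640e-02  9.978e-01 -3.000e-04  2.900e-03] F [0.5 0.8 0.1] w 6.6 j [-0.09  0.26 -0.3   0.   -1.   -1.61]
ball tool [-85.   0. -15.] 0 nan
stem fwd tool 905 [ 24.6   0.6 -18.3] z top -20.0 xmax 33.2held.py:9: RuntimeWarning: Mean of empty slice.
  print('ball tool',r.x.round(1),len(B),abs(r.fun).mean().round(2))
  ret = ret.dtype.type(ret / rcount)
```

View pics/wr6.png

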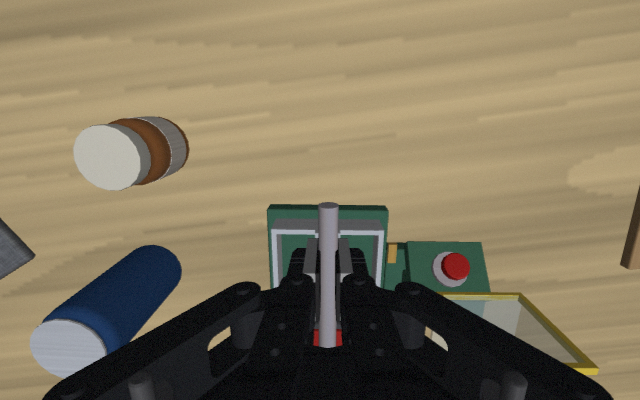

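The stem is held, running from (328,205) to (328,345), and the ball is hidden behind the gripper. I'll check the stem's pitch and use the other cameras for the ball.

```bash
python3 - <<'E'
from held import *
s=arm.read_state();q=load('wr6');C=cloud(q);Rt=R.from_quat(s['ee_rot']);L=Rt.inv().apply(C.reshape(-1,3)-s['position']).reshape(C.shape)
for v in range(206,345,8):
    row=L[v,322:335];k=np.abs(row[:,2]+17)<12
    if k.any(): print(v,row[k][:,0].mean().round(1),row[k][:,2].min().round(1),row[k][:,1].mean().round(1))
grab('top','top6');grab('scene','scene6')
q=load('scene6');C=cloud(q)
im=q['im'][:,:,::-1];cv2.imwrite('pics/s6z.png',cv2.resize(im[60:240,200:360],None,fx=3.3,fy=3.3,interpolation=cv2.INTER_CUBIC))
exp=s['position']+Rt.apply([-84,0,-15.5]);print('exp ball',exp)
m=(np.linalg.norm(C-exp,axis=2)<45)&(q['d']>0)&(q['im'].min(2)>90);B=C[m];print(len(B))
r=least_squares(lambda c:np.linalg.norm(B-c,axis=1)-28,exp,loss='soft_l1');print(r.x,abs(r.fun).mean())
E
```

```text
206 31.7 -19.3 0.5
214 29.0 -21.9 0.5
222 25.1 -22.0 0.5
230 21.5 -21.7 0.5
238 17.8 -22.6 0.5
246 13.8 -21.6 0.5
254 9.8 -21.6 0.5
262 6.0 -21.6 0.5
270 1.7 -22.2 0.5
278 -2.4 -21.4 0.5
286 -6.7 -21.4 0.4
294 -11.1 -21.4 0.5
302 -15.3 -21.3 0.5
310 -20.0 -20.6 0.5
318 -24.7 -21.3 0.6
326 -29.2 -21.2 0.6
334 -34.1 -21.1 0.6
342 -38.7 -21.9 0.6
exp ball [ 571.01520337 -215.59709784  195.99225856]
248
[ 569.74318905 -215.99204601  194.0398283 ] 1.6029415865715024
```

View pics/s6z.png

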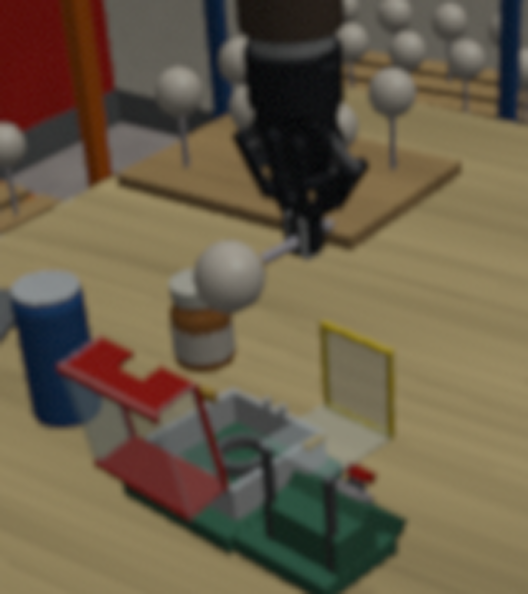

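```bash
python3 - <<'E'
from kin import *
s=arm.read_state();j=s['joints']
for p,y in(([489,-205,245],-.134),([500,0,245],-.11),([510,179,245],-.085),([510,179,130],-.085),([510,179,34],-.085)):
    o=ik(np.array(p,float),press_R(y,0),[j]);j=o[0];print(p,j.round(2))
# cradle geometry
for f in('wr1','wr2'):
    q=load(f);C=cloud(q);im=q['im'][:,:,::-1].copy();hsv=cv2.cvtColor(im,cv2.COLOR_BGR2HSV)
    W=(C[...,2]>43)&(C[...,2]<58)&(abs(C[...,0]-545)<30)&(abs(C[...,1]-175)<50);W[:,:500]=0;Q=C[W]
    k=np.polyfit(Q[:,1],Q[:,0],1);print(f,len(Q),'yaw',-math.atan(k[0]),Q.min(0),Q.max(0),np.polyval(k,172))
    Pn=Q[Q[:,2]>50];print('prongs',np.sort(Pn[:,1])[::max(1,len(Pn)//20)].round(0))
    F=np.abs(C[...,2]-12)<2.5
    F&=(np.abs(C[...,0]-585)<75)&(np.abs(C[...,1]-172)<60)
    r=cv2.minAreaRect(C[F][:,:2].astype(np.float32));print(r)
E
```

```text
[489, -205, 245] [-0.09  0.21 -0.2  -0.   -1.16 -1.61]
[500, 0, 245] [ 0.33  0.16 -0.27 -0.   -1.14 -2.01]
[510, 179, 245] [ 0.64  0.23 -0.18  0.   -1.16 -2.29]
[510, 179, 130] [ 0.64  0.34 -0.34 -0.   -0.89 -2.29]
[510, 179, 34] [ 0.64  0.47 -0.44 -0.   -0.66 -2.29]
wr1 731 yaw -0.04372243117326734 [538.66284532 146.55362861  43.01231039] [552.0979044  199.08725031  57.06233962] 544.4102622642578
prongs [161. 162. 162. 163. 163. 164. 165. 166. 167. 168. 170. 185. 185. 186.
 186. 186. 187. 188. 189. 191. 192.]
((586.3118286132812, 173.79061889648438), (90.7931900024414, 116.50257110595703), 85.47624969482422)
wr2 788 yaw -0.03397669453268365 [537.88141808 146.28234957  43.00605145] [552.8966071  207.89738033  56.40261207] 543.9734141226007
prongs [161. 162. 162. 163. 163. 163. 164. 165. 166. 167. 169. 184. 185. 185.
 185. 186. 186. 187. 188. 190. 191. 192.]
((585.904541015625, 173.45263671875), (91.27601623535156, 115.84439849853516), 84.77603912353516)
```

drive_tool:
  moves:
    - [[0,0,0,-0.02,0,0,0],[0,0,0,-0.03,0,0,0],[0,0,0,-0.03,0,0,0],[0,0,0.01,0,0,0,-0.005],[0,-0.002,0.025,0,0,0,-0.005],[0,-0.002,0.035,0,0,0,-0.005],[0,-0.002,0.04,0,0,0,-0.005],[0,-0.002,0.04,0,0,0,-0.005],[0,-0.002,0.04,0,0,0,-0.005],[0,-0.002,0.04,0,0,0,-0.005],[0,-0.002,0.04,0,0,0,-0.005],[0,-0.002,0.035,0,0,0,-0.005],[0,-0.002,0.03,0,0,0,-0.005],[0,0,0.02,0,0,0,0],[0,0,0,0,0,0,0]]

```text
clock: 11.55
position: [532.4, 162.1, 228.6]
ee_rot: [0.044, 0.999, -0.003, -0.029]
contact_force: [0.3, -0.2, -0.4]
gripper_width: 6.7
```

```bash
python3 - <<'E'
from h import *
st();grab('wrist','wr7');plan([510,179,130],press_R(-.085,0),6,0)
E
```

```text
11.55 [532.4 162.1 228.6] [ 0.0435  0.9986 -0.0027 -0.0288] F [ 0.3 -0.2 -0.4] w 6.7 j [ 0.57  0.3  -0.12 -0.03 -1.21 -2.22]
[0,0.0029,0.0028,0.0166,-0.0014,-0.0097,-0.0005],
[0,0.0031,0.0028,0.0165,-0.0014,-0.0097,-0.0005],
[0,0.0033,0.0028,0.0165,-0.0014,-0.0097,-0.0005],
[0,0.0034,0.0027,0.0165,-0.0014,-0.0097,-0.0005],
[0,0.0036,0.0027,0.0165,-0.0014,-0.0097,-0.0005],
[0,0.0037,0.0027,0.0164,-0.0014,-0.0097,-0.0005],
```

View pics/wr7.png

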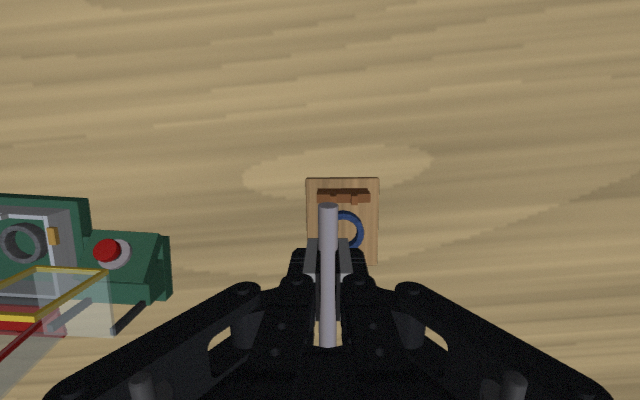

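drive_tool:
  moves:
    - [[0,0.003,0.0028,0.0165,-0.0014,-0.0097,-0.0005],[0,0.003,0.0028,0.0165,-0.0014,-0.0097,-0.0005],[0,0.003,0.0028,0.0165,-0.0014,-0.0097,-0.0005],[0,0.0035,0.0028,0.0165,-0.0014,-0.0097,-0.0005],[0,0.0035,0.0028,0.0165,-0.0014,-0.0097,-0.0005],[0,0.0035,0.0028,0.0165,-0.0014,-0.0097,-0.0005],[0,0,0,0,0,0,0]]

```text
clock: 12.3
position: [504.9, 170.9, 120.0]
ee_rot: [0.046, 0.999, -0.004, -0.005]
contact_force: [-0.5, -0.7, 0.3]
gripper_width: 6.7
```

```bash
python3 - <<'E'
from h import *
st();plan([510,179,75],press_R(-.085,0),4,0)
E
```

```text
12.3 [504.9 170.9 120. ] [ 0.0462  0.9989 -0.0041 -0.005 ] F [-0.5 -0.7  0.3] w 6.7 j [ 0.63  0.35 -0.36  0.   -0.88 -2.29]
[0,-0.0012,0.0022,0.0112,-0.0021,-0.0024,-0.0019],
[0,-0.0012,0.0022,0.0112,-0.0021,-0.0024,-0.0019],
[0,-0.0011,0.0022,0.0112,-0.0021,-0.0024,-0.0019],
[0,-0.0011,0.0022,0.0112,-0.0021,-0.0024,-0.0019],
```

drive_tool:
  moves:
    - [[0,-0.0012,0.0025,0.011,-0.002,-0.0025,-0.002],[0,-0.0012,0.0025,0.011,-0.002,-0.0025,-0.002],[0,-0.0012,0.0025,0.011,-0.002,-0.0025,-0.002],[0,-0.0012,0.0025,0.008,-0.002,-0.0025,-0.002],[0,0,0,0,0,0,0],[0,0,0,0,0,0,0]]

```text
clock: 12.9
position: [512.5, 179.5, 76.3]
ee_rot: [0.043, 0.999, 0.0, 0.001]
contact_force: [-0.1, 1.4, -0.4]
gripper_width: 6.5
```

```bash
python3 - <<'E'
from h import *
s=st();plan([510,179,75],press_R(-.085,0),2,0)
grab('top','top8');grab('scene','scene8');grab('wrist','wr8')
q=load('wr8');C=cloud(q);Rt=R.from_quat(s['ee_rot']);L=Rt.inv().apply(C.reshape(-1,3)-s['position']).reshape(C.shape)
for v in range(210,340,24):
    row=L[v,322:335];k=np.abs(row[:,2]+17)<12
    if k.any(): print(v,row[k].mean(0).round(1),np.median(row[k][:,2]).round(1))
q=load('scene8');im=q['im'][:,:,::-1];cv2.imwrite('pics/s8z.png',cv2.resize(im[180:300,340:460],None,fx=4.5,fy=4.5,interpolation=cv2.INTER_CUBIC))
C=cloud(q);exp=s['position']+Rt.apply([-83.5,0.5,-16]);print('exp',exp)
m=(np.linalg.norm(C-exp,axis=2)<40)&(q['d']>0)&(q['im'].min(2)>90);B=C[m];print(len(B))
from scipy.optimize import least_squares
r=least_squares(lambda c:np.linalg.norm(B-c,axis=1)-28,exp,loss='soft_l1');print(r.x,abs(r.fun).mean())
E
```

```text
12.9 [512.5 179.5  76.3] [4.290e-02 9.991e-01 1.000e-04 1.100e-03] F [-0.1  1.4 -0.4] w 6.5 j [ 0.64  0.41 -0.39  0.   -0.76 -2.29]
[0,0.0012,-0.0004,0.0006,0.0001,0.0011,-0.0004],
[0,0.0012,-0.0004,0.0006,0.0001,0.0011,-0.0004],
210 [ 31.7   0.7 -19.8] -19.7
234 [ 20.5   0.7 -19.6] -19.5
258 [  8.8   0.7 -19.4] -19.3
282 [ -3.5   0.8 -19.4] -19.3
306 [-16.8   0.8 -18.9] -19.0
330 [-30.7   0.8 -18.6] -18.6
exp [595.6738678  172.87219969  92.44246253]
335
[595.1035363  171.93267651  91.79001428] 1.1469907398455903
```

View pics/s8z.png

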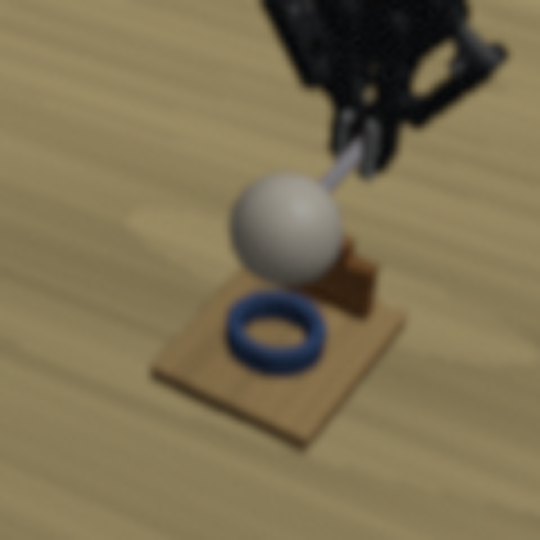

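View pics/wr8.png

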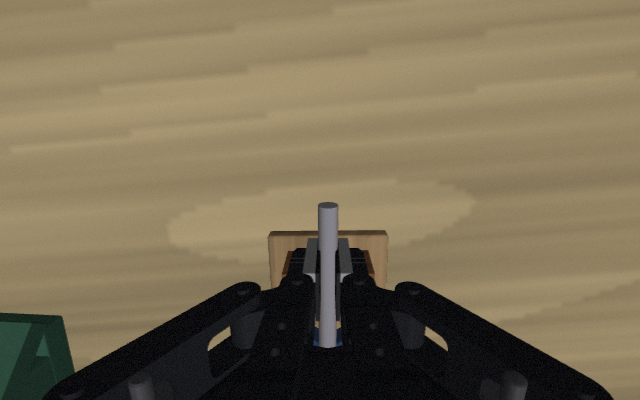

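```bash
python3 - <<'E'
from h import *
from scipy.optimize import least_squares
for f in('scene0','scene8','top0'):
    q=load(f);C=cloud(q);im=q['im'][:,:,::-1].copy();hsv=cv2.cvtColor(im,cv2.COLOR_BGR2HSV)
    b=(hsv[...,0]>100)&(hsv[...,0]<130)&(hsv[...,1]>80)&(np.linalg.norm(C[...,:2]-[593,172],axis=2)<45)
    t=b&(C[...,2]>24);P=C[t];print(f,b.sum(),t.sum(),(P.min(0)+P.max(0))/2)
    k=least_squares(lambda p:np.abs(np.hypot(P[:,0]-p[0],P[:,1]-p[1])-21.5),[593,172]);print(k.x)
E
```

```text
scene0 188 138 [597.3134212  174.7993576   28.16133814]
[598.20766111 174.57792652]
scene8 189 141 [585.46738181 174.42982877 125.71046799]
[597.62441189 174.47409426]
top0 148 137 [590.83702125 171.02269526  28.64072537]
[591.00734103 170.85252955]
```

drive_tool:
  moves:
    - [[0,0.001,0,0.01,0,0.002,0],[0,0,0,0.01,0,0,0],[0,0,0,0.008,0,0,0],[0,0,0,0.004,0,0,0],[0,0,0,0,0,0,0]]

```text
clock: 13.55
position: [511.5, 179.8, 42.5]
ee_rot: [0.043, 0.999, 0.001, 0.001]
contact_force: [-0.5, 0.1, -0.3]
gripper_width: 6.4
```

```bash
python3 - <<'E'
from h import *
s=st();plan([511.5,180,36],press_R(-.085,0),3,0)
E
```

```text
13.55 [511.5 179.8  42.5] [4.300e-02 9.991e-01 7.000e-04 7.000e-04] F [-0.5  0.1 -0.3] w 6.4 j [ 0.64  0.46 -0.43 -0.   -0.68 -2.29]
[0,0.0000,0.0001,0.0022,0.0005,0.0005,-0.0003],
[0,0.0000,0.0001,0.0022,0.0005,0.0005,-0.0003],
[0,0.0000,0.0001,0.0022,0.0005,0.0005,-0.0003],
```

drive_tool:
  moves:
    - [[0,0,0,0.002,0,0,0],[0,0,0,0.002,0,0,0],[0,0,0,0.002,0,0,0]]

```text
clock: 13.85
position: [511.9, 180.0, 36.3]
ee_rot: [0.043, 0.999, 0.001, 0.001]
contact_force: [-1.5, -0.2, -0.7]
gripper_width: 6.2
```

drive_tool:
  moves:
    - [[0,0,0,0.0015,0,0,0],[0,0,0,0,0,0,0]]

```text
clock: 14.05
position: [511.8, 180.1, 35.0]
ee_rot: [0.043, 0.999, 0.001, 0.001]
contact_force: [-1.4, 0.1, 2.1]
gripper_width: 6.7
```

```bash
python3 - <<'E'
from h import *
s=st();grab('scene','scene9');grab('top','top9');grab('wrist','wr9')
q=load('scene9');im=q['im'][:,:,::-1];cv2.imwrite('pics/s9z.png',cv2.resize(im[180:300,340:460],None,fx=4.5,fy=4.5,interpolation=cv2.INTER_CUBIC))
from scipy.optimize import least_squares
C=cloud(q);exp=s['position']+R.from_quat(s['ee_rot']).apply([-83.5,0.5,-16]);print('exp',exp)
m=(np.linalg.norm(C-exp,axis=2)<40)&(q['d']>0)&(q['im'].min(2)>90);B=C[m]
r=least_squares(lambda c:np.linalg.norm(B-c,axis=1)-28,exp,loss='soft_l1');print(r.x,abs(r.fun).mean())
E
```

```text
14.05 [511.8 180.1  35. ] [4.280e-02 9.991e-01 9.000e-04 1.100e-03] F [-1.4  0.1  2.1] w 6.7 j [ 0.64  0.47 -0.43 -0.   -0.66 -2.29]
exp [595.02341671 173.40540879  51.18008759]
[594.8172636  172.50325956  51.74283905] 1.0318422081405911
```

View pics/s9z.png

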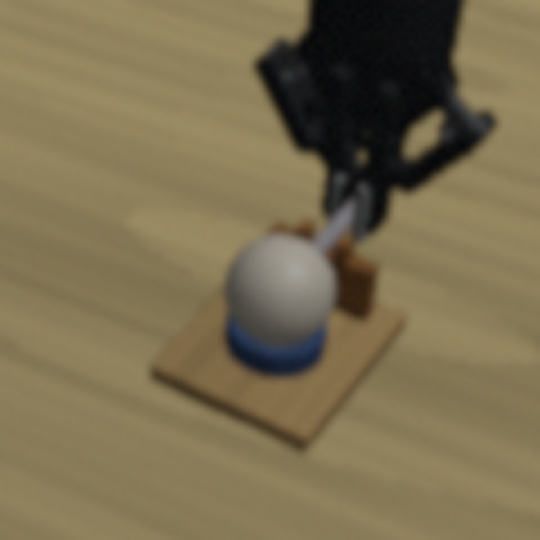

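The ball has reached the ring and the stem lies between the prongs. The force of 2 N, pushing slightly towards -x, shows first contact. I'll shift about 1 mm that way and lower a little more.

drive_tool:
  moves:
    - [[0,0.001,0,0,0,0,0],[0,0.0005,0,0.001,0,0,0],[0,0,0,0,0,0,0]]

```text
clock: 14.5
position: [511.2, 180.5, 34.9]
ee_rot: [0.043, 0.999, 0.001, 0.002]
contact_force: [-1.7, -0.8, 2.3]
gripper_width: 6.5
```

```bash
python3 - <<'E'
from h import *
st()
E
```

```text
14.5 [511.2 180.5  34.9] [0.0427 0.9991 0.0015 0.0022] F [-1.7 -0.8  2.3] w 6.5 j [ 0.64  0.47 -0.44  0.   -0.66 -2.3 ]
```

drive_tool:
  moves:
    - [[0,0.0015,-0.0005,0,0,0,0],[0,0.001,-0.0005,0.001,0,0,0],[0,0,0,0.0005,0,0,0],[0,0,0,0,0,0,0]]

```text
clock: 14.9
position: [510.2, 180.6, 34.5]
ee_rot: [0.042, 0.999, 0.003, 0.004]
contact_force: [-0.1, -0.4, 2.3]
gripper_width: 6.8
```

```bash
python3 - <<'E'
from h import *
st()
E
```

```text
14.9 [510.2 180.6  34.5] [0.0422 0.9991 0.0026 0.0043] F [-0.1 -0.4  2.3] w 6.8 j [ 0.64  0.47 -0.44  0.   -0.65 -2.3 ]
```

It's seated, with the lateral force about 0 and 2.3 N of support. I'll open the fingers and retract straight up.

drive_tool:
  moves:
    - [[0.1,0,0,0,0,0,0],[0.2,0,0,0,0,0,0],[0.3,0,0,0,0,0,0],[0.4,0,0,0,0,0,0],[0.4,0,0,0,0,0,0],[0.4,0,0,0,0,0,0]]

```text
clock: 15.5
position: [508.3, 179.7, 32.6]
ee_rot: [0.043, 0.999, 0.002, 0.002]
contact_force: [0.6, 0.1, 0.1]
gripper_width: 33.7
```

```bash
python3 - <<'E'
from h import *
st();grab('wrist','wr10')
E
```

```text
15.5 [508.3 179.7  32.6] [0.0427 0.9991 0.0015 0.0021] F [0.6 0.1 0.1] w 33.7 j [ 0.64  0.47 -0.44  0.   -0.65 -2.3 ]
```

View pics/wr10.png

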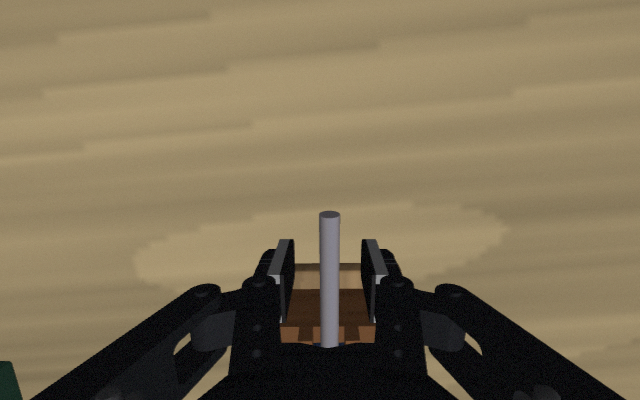

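The stem, at columns 320–340, lies free and centred between the open pads. Now I'll go straight up.

drive_tool:
  moves:
    - [[0.4,0,0,-0.005,0,0,0],[0.4,0,0,-0.015,0,0,0],[0.4,0,0,-0.025,0,0,0],[0.4,0,0,-0.03,0,0,0],[0.4,0,0,-0.03,0,0,0],[0.4,0.02,0,-0.03,0,0,0],[0.4,0.03,0,-0.02,0,0,0],[0.4,0.03,0,0,0,0,0],[0.4,0,0,0,0,0,0]]

```text
clock: 16.45
position: [426.0, 186.0, 196.0]
ee_rot: [0.044, 0.999, 0.002, 0.002]
contact_force: [0.5, -0.3, 0.3]
gripper_width: 34.1
```

```bash
python3 - <<'E'
from h import *
from scipy.optimize import least_squares
s=st();grab('wrist','wr11');grab('scene','scene11');q=load('wr11');C=cloud(q)
for f in('wr11','scene11'):
    q=load(f);C=cloud(q)
    m=(np.linalg.norm(C-[593,172,52],axis=2)<34)&(q['d']>0)&(q['im'].min(2)>80)&(C[...,2]>38);B=C[m]
    r=least_squares(lambda c:np.linalg.norm(B-c,axis=1)-28,[593,172,50],loss='soft_l1');print(f,len(B),r.x.round(1),abs(r.fun).mean().round(2))
q=load('wr11');C=cloud(q)
S=C[(C[...,2]>46)&(C[...,2]<60)&(C[...,0]<532)&(C[...,0]>470)&(abs(C[...,1]-180)<20)]
k=np.polyfit(S[:,0],S[:,1],1);print(len(S),S.min(0),S.max(0),'yaw',math.atan(k[0]),'y at 508.5',np.polyval(k,508.5),S[:,2].mean())
q=load('scene11');im=q['im'][:,:,::-1];cv2.imwrite('pics/s11z.png',cv2.resize(im[130:300,200:460],None,fx=3,fy=3,interpolation=cv2.INTER_CUBIC))
E
```

```text
16.45 [426. 186. 196.] [0.0438 0.999  0.0022 0.0022] F [ 0.5 -0.3  0.3] w 34.1 j [ 0.76  0.14 -0.43  0.   -1.   -2.42]
wr11 1439 [594.1 173.9  49.7] 0.55
scene11 366 [594.2 173.   51.4] 0.96
393 [477.62238376 175.37310986  49.26387264] [531.86952872 187.3166165   57.89852825] yaw -0.08225208743042244 y at 508.5 181.08241948255926 55.34241664245851
```

View pics/s11z.png

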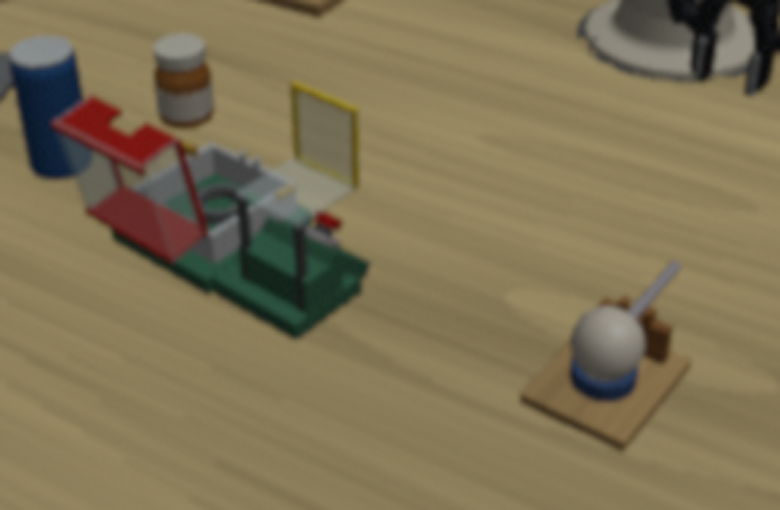

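View pics/wr11.png

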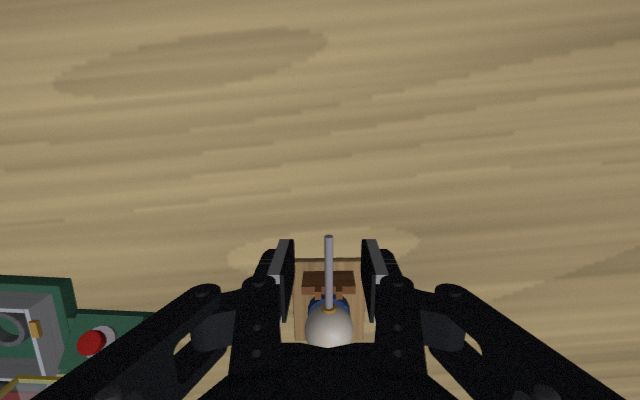

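The ball sits in the ring and the stem lies in the fork. The lid is open, the can and jar haven't moved, and the arm is clear of everything. Handing in.

```bash
python3 - <<'E'
from bench import arm
print(arm.job_done())
E
```

```text
the job is handed in; nothing more can be done
None
```

The job is handed in at about 16.5 s of the 61 s limit; no verdict was given, so the result below rests on my own checks.

**Button:** I pressed the red cap along its axis with shut fingers. I read the force between short steps, and the largest reading was about 5.6 N. The lid sprang open by itself and I never touched it.

**Bauble:** I gripped the stem from above, lifted it over the shield and lowered it onto the felt ring. I nudged it until the side force was about 0 N with 2.3 N of support, then let go and backed away.

**Last checks:**
- **Ball:** the wrist camera puts its centre at (594.1, 173.9, 49.7) mm and the scene camera at (594.2, 173.0, 51.4) mm. My estimate of the nest point is (593.2, 172.4, 50) mm, so the difference is about 2 mm against 8 mm allowed.
- **Stem:** it lies in the fork at yaw -0.082 rad, and the cradle is at about -0.085 rad.
- **Lid, jar and can:** the lid looks open at its stop, and the jar and can look unmoved. I judged these by eye only; the lid's angle can't be read directly.

**Disagreements:**
- **Cameras:** the top and scene views differed from the wrist view by 2–5 mm on the ring. The wrist view fitted where the bauble finally seated.
- **Button angle:** the arm couldn't hold the tool exactly along the button's axis at that place. I pressed with the tool about 15° off it while still moving straight along the axis.

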